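# Turn over a lidded window case and lay it on the folding stage

## Robot

A 6-joint arm with a two-finger parallel gripper is mounted at the origin on the work surface. World frame = base frame: x ahead of the robot, y to its left, z up, the work surface at z = 0. Lengths are in m, angles in rad, forces in N, time in s.
With the tool pointing down it reaches from about 0.35 to 0.775 m from the base axis. Payload 5.5 kg.
Tool frame: the origin (TCP) lies at the very end of the fingers, on their centre line; the grasp point (between the pads) lies 19 mm behind it; z points along the fingers, y is the direction in which the jaws open and shut (so a half turn about z gives the same grasp; the last joint's range is limited). The gripper opens to 85 mm and grips with 20 to 120 N. Pads are 22 mm wide; open, the fingers measure 114 mm over their backs; the gripper's body (76 mm by 85 mm) begins 54 mm behind the grasp point. The pads swing forward as they close: fully open they stand 13 mm farther back than shut.
Start: joints at [-1.462, 0.313, 0.046, 1.304, 0, 1.431], TCP at [0.142, -0.557, 0.231] pointing down, gripper open.
Joint ranges: [-2.76, 2.76], [-0.86, 1.69], [-1.03, 1.26], [-2.2, 2.34], [-1.47, 1.5], [-3.14, 3.14]. Speed limits (rad/s): [2.57, 2.57, 3.14, 3.14, 3.14, 3.14].

## Interface

Orientations are given as a unit quaternion [w, x, y, z].
In Python, from bench import get_obs, get_image, finish_job, trace gives the robot as it stands. The module is installed in compiled form; this text tells all that it offers.
- The arm moves only by the tool servo_tool, never from a script. Its argument "rows" is a list that holds one entry, the list of rows, each a list of 7 numbers: the turn, a rotation vector about the tool's x, y, z in degrees, then the shift along the tool's x, y, z in cm, then the finger opening in cm, from 0 to 8.54. In form: [[[wx, wy, wz, x, y, z, grip], ...]]. A call has 1 to 5 rows; each row is the pose to reach, as a shift and turn from the pose commanded when the call began, along the tool's axes at that moment; what a row does not reach only later rows make up. A row lasts 1/8 s, in which the tool goes at most 62.5 mm and 10.7 degrees, less where a joint would pass 70% of its speed; a pose out of reach is approached as far as the arm can. A call with a gripper value outside its range is refused whole. The fingers move at their own pace and stop on an object; the grip force is fixed at half the most. Time passes only in rows, so rows that repeat a pose let the fingers close. It gives the time, the measured TCP pose, the force and the opening at its end, in the units of the state.
- get_obs(): the state, without advancing time (a new reading comes with each control period).
- get_image(name): name is "scene" or "top" or "wrist"; returns a dict with "color" (400x640x3 uint8, red, green, blue), "depth" (400x640 float32, m along the optical axis (not along the pixel's ray), 0 where there is no reading), "mtx" (3x3 intrinsics, pixels), "R" (3x3) and "t" (3): a world point X has camera coordinates R X + t. Camera axes: x right, y down, z forward; pixel columns grow to the right and rows downward; lengths in m; the calibration is good to about 2 mm. A picture is of the moment at which its call begins.
- finish_job(): hands the job in, once; it reports no verdict.
Trained networks look in the newest picture that a camera, given by its name, has taken for a name from the list of things; names that differ only in an ending like _2 or _b are one class to them, and where a whole thing is asked for, a point or a joint stands for the part that bears it (a point fixed in the world has none). Each returns a list of dicts, best first, with "score" (0 to 1); they miss things now and then, are a little off and sometimes report something else, mostly with a low value. They report only what shows in the picture. A call takes as long as a camera call. They do not tell look-alikes from the thing itself.
- trace(camera, target): "pixels" (400x640 bool, what is visible of it) and "position" ([row, column] in pixels, amid what is visible of it).
The state is a dict: "clock": time; "q": joint angles; "joint_velocities": joint speeds; "tau": joint torques, N m; "tool_pos": TCP position; "eef_rot": TCP orientation; "ft_force": force on the tool from outside, world axes, zero at the start; "torque": the same for the moment, N m; "grip_width": opening from 0.0 (shut) to 1.0 (fully open).
Only numpy, scipy, OpenCV 4.12 (cv2) and the standard library are available. Lean on these libraries where they do the work, as an engineer would, in place of code of your own. Each camera call takes 0.05 s, during which the arm holds its last target. There are 200 camera calls.

## Task

The blue case with the amber lid holds a loose glass window, coated face down: take it out of the grey rack, pinching lid and base together so that it cannot come open, and turn it over. Set it, without dropping it, lid against the plate and resting on the two pins of the blue stage while the stage's plate is still tilted up, and let go of it; then fold the plate fully down by its red paddle, without touching the case again, so that the case lies flat upside down on its lid. Keep the case closed throughout and leave the other things on the bench where they are.

Things in the scene. Friction and masses are not known exactly. Their poses are not given: they have to be found in the camera images.
- case_base: Blue round open dish, 80 mm across, 20 mm high, 4 mm walls, about 120 g. Origin: centre of the closed case, 12 mm above the dish's underside; z, the round case's axis, points to the lid. Closed, the case is a disc 90 mm across, 24 mm thick. It starts leaning in the rack, lid up, axis 55 degrees from vertical; its high edge, at the rack's -x side, is free to be pinched across the 24 mm.
- case_lid: Amber see-through lid lying loosely over the dish, no catch, 2 mm of play all round; 90 mm across, top 4 mm thick, 14 mm high with its skirt, 60 g. Same origin (closed case's centre) and z axis as the dish when closed: z points out of the lid's top, which is 12 mm above the origin. It falls off if the case is turned over without being held shut.
- window: Loose clear glass disc inside the case, 60 mm across, 8 mm thick, 55 g, origin at its centre; it slides a few mm inside and drops 8 mm onto the lid when the case is turned over.
- rack: Fixed aluminium cradle on a grey foot 120 x 130 mm; origin on the table under the case's centre. Its slope, 55 degrees, falls towards its own +x. The case leans on a U-shaped plate 8 mm thick, open at the high (-x) side: a gap 68 mm wide takes a finger under the case, from 16 mm up-slope of the case's centre. Two pins, 10 mm thick, 14 mm high, hold its low edge.
- plate (a joint): Angle of the stage's hinged plate in rad: 0 is folded down, level (end stop); it starts tilted up at 0.90 to 1.02 (end stop 1.05). A stiff hinge (0.8 N m of friction) that stays where it is left, also with the case on it; pushing the paddle takes about 5 to 12 N.
- seat (a point): Point on the top face of the stage's plate (U-shaped as the rack's) under a seated case's centre, 66 mm from the hinge line. z out of the top face, x down the slope to the hinge, y along the hinge. A seated case has its centre 12 mm above along z, its rim on two pins (10 mm thick, 14 mm high, at x 41, y +-29 mm). Plate 8 mm thick; gap |y| under 34 mm from x = -16 mm to the open high end.
- paddle (a point): Centre of the top face of the red paddle, 36 x 36 mm, on the high end of the plate, 115 mm from the hinge line and 70 mm to the plate's +y side (49 mm up-slope of the seat); the point lies 6 mm above the hinge line along the plate's z. Axes as for seat. Pushed down, it moves on an arc about the hinge, away from it (-x of the plate).
- hinge (a point): Middle of the stage's hinge line, fixed, 40 mm above the table, at the plate's low end; it turns with the plate, its y axis is the hinge line.
- gasket: Copper ring 60 mm across, 8 mm high, lying on the bench; leave alone; origin at its underside.
- wrench: Steel wrench 150 mm long, lying; leave alone; origin at its underside.
- screwdriver: Screwdriver 170 mm long, lying; leave alone; origin at its underside.
- blank_flange: Steel disc 70 mm across, 13 mm high; leave alone; origin at its underside.
- screw_jar: Jar 48 mm across, 60 mm high, white cap; leave alone; origin at its underside.
There are look-alikes about, which are no part of the job. Leave any pink look-alike of the part that bears plate alone.

How it is judged:
By the outcome, as a careful person would: the job done as asked, in the order asked, and still so for the second after the job is handed in, with the robot touching nothing.
It also fails if it takes over 58 s, if anything falls off the work surface, if the arm or the gripper's body presses on something with over 40 N, if the wrist force passes 120 N, or if a joint passes its speed limit or range.

## Working session

There is one attempt and no reset: what is moved stays moved. The work goes in short steps, Python scripts to look and compute and a tool call to move; the robot and the scene stay as the last step left them, time stands still between calls to the robot, and variables do not carry over. Pictures are saved under pics/ and viewed, about 8 in all and at most 12, crops included, and the job is handed in when it is done.

Besides the shell and the picture viewer there is one more tool, called after "Request:" as name([rows], argument=value, ...), one row to a line, values as JSON. servo_tool: Moves the arm, as the interface text tells. Its arguments: {"type":"object","properties":{"rows":{"type":"array","items":{"type":"array","items":{"type":"array","items":{"type":"number"}}}}},"required":["rows"]}

```bash
mkdir -p pics
python3 - <<'E'
from bench import *
import cv2,numpy as np
o=get_obs();print({k:np.round(v,3) for k,v in o.items()})
for n in("scene","top"):
    im=get_image(n);np.savez(f"{n}0.npz",**im)
    cv2.imwrite(f"pics/{n}0.png",im["color"][:,:,::-1])
    print(n,im["mtx"].tolist(),np.round(im["R"],3).tolist(),np.round(im["t"],3).tolist())
    for t in("case_base","case_lid","rack","plate","paddle"):
        for d in trace(n,t):
            m=d["pixels"]; print(n,t,round(d["score"],2),np.round(d["position"]),m.sum())
E
```

```text
{'clock': np.float64(0.0), 'q': array([-1.462,  0.314,  0.045,  1.304,  0.   ,  1.431]), 'joint_velocities': array([-0.002,  0.001, -0.001, -0.002, -0.001,  0.001]), 'tau': array([-0.0000e+00, -4.8063e+01,  2.9853e+01,  1.9000e-02, -0.0000e+00,
       -0.0000e+00]), 'tool_pos': array([ 0.142, -0.557,  0.23 ]), 'eef_rot': array([-0.001,  0.992,  0.124,  0.   ]), 'ft_force': array([ 0.259,  0.036, -0.082]), 'torque': array([ 0.025,  0.004, -0.007]), 'grip_width': np.float64(1.0)}
scene [[369.4871622071944, 0.0, 317.7944665405706], [0.0, 369.4871622071944, 201.5434016080011], [0.0, 0.0, 1.0]] [[0.861, 0.508, 0.01], [0.426, -0.712, -0.558], [-0.276, 0.485, -0.83]] [-0.417, -0.176, 1.151]
scene case_base 0.55 [128. 407.] 353
scene case_lid 0.56 [170. 393.] 155
scene rack 0.62 [186. 388.] 1536
scene plate 0.83 [275. 299.] 1175
scene plate 0.67 [246. 189.] 1810
scene plate 0.59 [188. 296.] 1382
scene plate 0.49 [380. 252.] 746
scene paddle 0.88 [186. 292.] 1360
scene paddle 0.76 [247. 189.] 1859
scene paddle 0.62 [273. 301.] 1165
top [[502.47606456420857, 0.0, 317.5177814976474], [0.0, 502.47606456420857, 197.68910289880174], [0.0, 0.0, 1.0]] [[-0.021, -1.0, -0.01], [-0.994, 0.022, -0.108], [0.108, 0.007, -0.994]] [0.013, 0.486, 1.277]
top case_base 0.59 [146. 254.] 56
top case_lid 0.77 [142. 247.] 530
top case_lid 0.67 [236. 166.] 430
top rack 0.93 [154. 255.] 1578
top rack 0.4 [167. 168.] 330
top rack 0.25 [168. 399.] 1287
top plate 0.97 [226. 314.] 1809
top plate 0.72 [166. 398.] 1168
top plate 0.71 [276. 430.] 1814
top paddle 0.86 [275. 429.] 1841
top paddle 0.82 [227. 316.] 1905
top paddle 0.7 [169. 400.] 1297
```

Run:
```python
import cv2
for n,(a,b,c,d) in {"scene":(80,400,120,480),"top":(80,340,110,490)}.items():
    i=cv2.imread(f"pics/{n}0.png")[a:b,c:d];cv2.imwrite(f"pics/{n}0c.png",cv2.resize(i,None,fx=2.1 if n=="top" else 1.85,fy=2.1 if n=="top" else 1.85,interpolation=cv2.INTER_CUBIC))
```

```text
(no output)
```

View pics/scene0c.png

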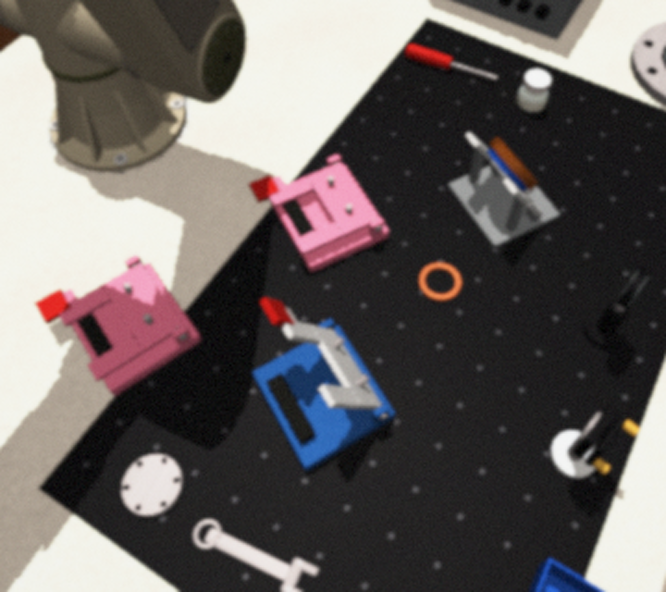

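View pics/top0c.png

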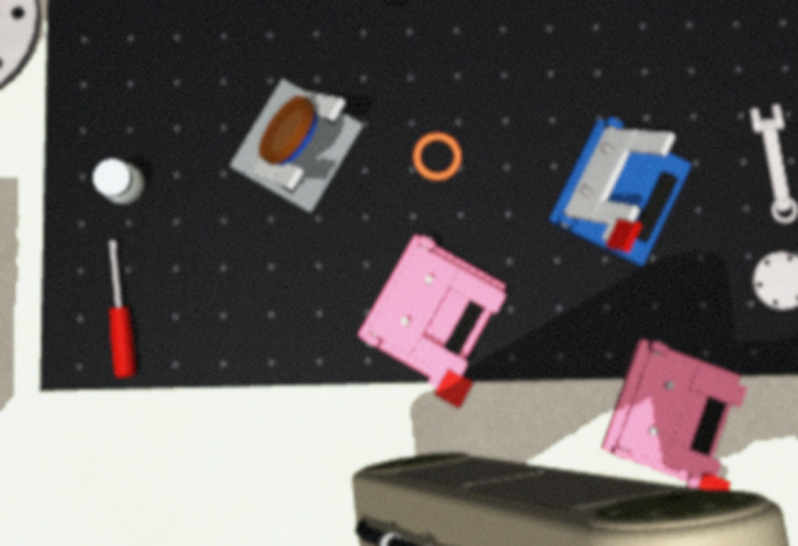

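The rack with the amber-lidded case is at top pixel (250,149). The candidates for the stage are:
- Blue stage with a grey tilted plate: top (400,168), scene (295,270).
- Pink look-alikes: top (315,226) and (430,275).

The blue one fits the description, because its plate is tilted and it isn't pink. Both crops show this clearly.

```bash
cat > h.py <<'E'
import numpy as np,cv2
from scipy.spatial.transform import Rotation as Ro
def cloud(im):
    v,u=np.mgrid[0:400,0:640];d=im["depth"];K=im["mtx"]
    P=np.stack([(u-K[0,2])/K[0,0]*d,(v-K[1,2])/K[1,1]*d,d],-1)
    return (P-im["t"])@im["R"]          # world
def plane(P,it=300,tol=.003):
    rng=np.random.default_rng(0);best=None
    for _ in range(it):
        a,b,c=P[rng.choice(len(P),3,False)];n=np.cross(b-a,c-a);l=np.linalg.norm(n)
        if l<1e-6: continue
        n/=l;m=abs((P-a)@n)<tol
        if best is None or m.sum()>best.sum(): best=m
    Q=P[best];c=Q.mean(0);n=np.linalg.svd(Q-c,full_matrices=False)[2][2]
    return (n if n[2]>0 else -n),c,best
E
python3 - <<'E'
from h import *
for n,b in {"top":dict(case=(110,185,215,290),stage=(130,212,365,445)),"scene":dict(case=(150,190,370,420),stage=(235,340,250,340))}.items():
    im=dict(np.load(f"{n}0.npz"));W=cloud(im);hsv=cv2.cvtColor(im["color"],cv2.COLOR_RGB2HSV).astype(int)
    ok=im["depth"]>0
    H,S,V=[hsv[...,i] for i in range(3)]
    def sel(box,m):
        r0,r1,c0,c1=box;k=np.zeros_like(ok);k[r0:r1,c0:c1]=1;return W[k&ok&m]
    def rep(name,P):
        if len(P)<15: print(n,name,len(P));return
        nn,c,i=plane(P);print(n,name,len(P),i.sum(),"n",nn.round(3),"tilt",np.degrees(np.arccos(nn[2])).round(1),"head",np.degrees(np.arctan2(nn[1],nn[0])).round(1),"c",c.round(4),"mean",P.mean(0).round(4),"z",np.percentile(P[:,2],[2,98]).round(3))
    rep("amber",sel(b["case"],(H<20)&(S>110)&(V>40)))
    rep("caseblue",sel(b["case"],(H>100)&(H<130)&(S>110)))
    g=(S<60)&(V>110)
    P=sel(b["case"],g);rep("rackgrey hi",P[P[:,2]>.03]);rep("rackfoot",P[(P[:,2]<.03)])
    P=sel(b["stage"],g);rep("stagegrey",P[P[:,2]>.03])
    rep("paddle",sel(b["stage"],((H<8)|(H>172))&(S>150)))
    P=sel(b["stage"],(H>95)&(H<125)&(S>120));rep("stageblue",P)
E
```

```text
top amber 486 385 n [0.42  0.691 0.588] tilt 54.0 head 58.7 c [0.6228 0.1781 0.1068] mean [0.6199 0.1745 0.1105] z [0.073 0.135]
top caseblue 64 54 n [0.569 0.798 0.197] tilt 78.6 head 54.5 c [0.6075 0.1565 0.0918] mean [0.6078 0.1562 0.0948] z [0.006 0.122]
top rackgrey hi 348 298 n [0.419 0.693 0.586] tilt 54.1 head 58.9 c [0.605  0.1658 0.093 ] mean [0.6056 0.1647 0.0943] z [0.034 0.128]
top rackfoot 926 663 n [-0.006  0.004  1.   ] tilt 0.4 head 150.6 c [0.6147 0.1774 0.0097] mean [0.6145 0.1788 0.0102] z [0.004 0.018]
top stagegrey 1048 893 n [0.392 0.749 0.534] tilt 57.7 head 62.4 c [ 0.5629 -0.2076  0.0822] mean [ 0.5627 -0.208   0.083 ] z [0.038 0.138]
top paddle 161 122 n [0.399 0.671 0.624] tilt 51.4 head 59.3 c [ 0.4832 -0.2081  0.1449] mean [ 0.4844 -0.211   0.1395] z [0.032 0.158]
top stageblue 1393 795 n [0.004 0.005 1.   ] tilt 0.4 head 52.7 c [ 0.5529 -0.2347  0.0195] mean [ 0.5514 -0.2332  0.0193] z [-0.002  0.05 ]
scene amber 230 139 n [0.417 0.699 0.581] tilt 54.5 head 59.2 c [0.6229 0.1929 0.0864] mean [0.622  0.1799 0.0979] z [0.001 0.136]
scene caseblue 79 63 n [0.383 0.717 0.582] tilt 54.4 head 61.9 c [0.6217 0.1476 0.1136] mean [0.6216 0.1473 0.1134] z [0.092 0.123]
scene rackgrey hi 136 99 n [0.411 0.686 0.601] tilt 53.1 head 59.1 c [0.6181 0.143  0.1092] mean [0.6162 0.1462 0.1056] z [0.046 0.129]
scene rackfoot 200 178 n [-0.006  0.014  1.   ] tilt 0.9 head 115.1 c [0.6051 0.1868 0.012 ] mean [0.6031 0.1926 0.0111] z [0.001 0.015]
scene stagegrey 920 802 n [0.394 0.746 0.537] tilt 57.5 head 62.1 c [ 0.567  -0.214   0.0879] mean [ 0.5665 -0.2139  0.0882] z [0.041 0.141]
scene paddle 178 117 n [0.392 0.692 0.606] tilt 52.7 head 60.5 c [ 0.4852 -0.2114  0.1481] mean [ 0.4732 -0.2047  0.1261] z [0.001 0.158]
scene stageblue 2333 1801 n [ 0.002 -0.     1.   ] tilt 0.1 head -9.4 c [ 0.5525 -0.2432  0.0215] mean [ 0.5562 -0.2424  0.0212] z [0.002 0.05 ]
```

Run:
```python
from h import *
from scipy.optimize import least_squares
def frame(head,tilt):
    h,t=np.radians([head,tilt]);X=np.array([np.cos(h),np.sin(h),0]);Z=np.array([0,0,1.])
    return np.stack([np.cos(t)*X-np.sin(t)*Z,np.cross(Z,X),np.sin(t)*X+np.cos(t)*Z])
for n in("top","scene"):
    im=dict(np.load(f"{n}0.npz"));W=cloud(im);hsv=cv2.cvtColor(im["color"],cv2.COLOR_RGB2HSV).astype(int);H,S,V=[hsv[...,i] for i in range(3)];ok=im["depth"]>0
    def sel(box,m):
        r0,r1,c0,c1=box;k=np.zeros_like(ok);k[r0:r1,c0:c1]=1;return W[k&ok&m]
    if n=="top":
        F=frame(59,55);P=sel((110,185,215,290),(H<20)&(S>110)&(V>40));nn,c,i=plane(P)
        Q=(P[i])@F.T;z=np.median(Q[:,2]);(cx,cy),r=cv2.minEnclosingCircle(Q[:,:2].astype(np.float32))
        print("lid z",z,"circ",cx,cy,r,"ext",np.percentile(Q[:,:2],[1,99],axis=0).round(4).tolist())
        hull=cv2.convexHull(Q[:,:2].astype(np.float32))[:,0]
        f=least_squares(lambda p:np.hypot(*(hull-p[:2]).T)-p[2],[cx,cy,.045],loss="soft_l1",f_scale=.001);print("hull fit",f.x)
        for p in ((cx,cy),f.x[:2]): print("case centre",(np.array([p[0],p[1],z-.012])@F).round(4))
    # foot
    if n=="top":
        P=sel((105,190,210,295),(S<60)&(V>110));P=P[P[:,2]<.025]
        rc=cv2.minAreaRect(P[:,:2].astype(np.float32));print("foot",rc)
    F=frame(62.2,57.6);b=(130,212,365,445) if n=="top" else (235,340,250,340)
    P=sel(b,(S<60)&(V>110));P=P[P[:,2]>.03];nn,c,i=plane(P,tol=.004);Q=P[i]@F.T
    z=np.median(Q[:,2]);print(n,"plate z",z,"ext",np.percentile(Q[:,:2],[1,50,99],axis=0).round(4).tolist())
    # width by slices along x
    for a in np.arange(Q[:,0].min(),Q[:,0].max(),.012):
        s=Q[(Q[:,0]>=a)&(Q[:,0]<a+.012)]
        if len(s)>3: 
            y=np.sort(s[:,1]);g=np.argmax(np.diff(y));print(" x",(a+.006).round(4),len(s),"y",y[[0,-1]].round(4),"gap",y[g:g+2].round(4))
    R=sel(b,((H<8)|(H>172))&(S>150));R=R[R[:,2]>.1];q=R@F.T;print(" paddle med",np.median(q,0).round(4),np.percentile(q,[3,97],axis=0).round(4).tolist())
    # hinge line position in frame at z=.04: along plane
    x0=(.04-z*F[2,2])/F[0,2];print(" hinge x if in top face",x0.round(4))
```

```text
lid z 0.449280612301163 circ 0.18903875350952148 -0.4419689178466797 0.045523129403591156 ext [[0.1466, -0.4831], [0.2272, -0.4023]]
hull fit [ 0.18822874 -0.44251258  0.04283426]
case centre [0.6192 0.1723 0.096 ]
case centre [0.6194 0.1717 0.0966]
foot ((0.6302892565727234, 0.17354336380958557), (0.12023799121379852, 0.14619839191436768), 58.76514434814453)
top plate z 0.11065073713670988 ext [[-0.0956, -0.6544], [-0.0228, -0.5944], [0.0258, -0.5307]]
 x -0.0928 61 y [-0.6555 -0.5442] gap [-0.6297 -0.5603]
 x -0.0808 60 y [-0.6553 -0.5356] gap [-0.6288 -0.5616]
 x -0.0688 74 y [-0.6537 -0.5195] gap [-0.6283 -0.5602]
 x -0.0568 65 y [-0.654  -0.5369] gap [-0.6291 -0.5602]
 x -0.0448 66 y [-0.6558 -0.5356] gap [-0.6288 -0.5609]
 x -0.0328 101 y [-0.6542 -0.5353] gap [-0.6001 -0.5947]
 x -0.0208 137 y [-0.6545 -0.5357] gap [-0.6136 -0.6112]
 x -0.0088 129 y [-0.6537 -0.5359] gap [-0.6346 -0.6319]
 x 0.0032 98 y [-0.6527 -0.535 ] gap [-0.5744 -0.5624]
 x 0.0152 113 y [-0.6558 -0.5361] gap [-0.5765 -0.5684]
 x 0.0272 45 y [-0.6544 -0.5359] gap [-0.6196 -0.6094]
 paddle med [-0.1035 -0.5
[... 240 characters left out ...]
.6301 -0.5629]
 x -0.0817 51 y [-0.6567 -0.5432] gap [-0.6312 -0.5629]
 x -0.0697 60 y [-0.6568 -0.5223] gap [-0.6321 -0.5626]
 x -0.0577 55 y [-0.6568 -0.5371] gap [-0.6328 -0.5636]
 x -0.0457 50 y [-0.6566 -0.5377] gap [-0.6319 -0.5623]
 x -0.0337 138 y [-0.6565 -0.5392] gap [-0.549  -0.5457]
 x -0.0217 103 y [-0.6564 -0.538 ] gap [-0.5555 -0.552 ]
 x -0.0097 102 y [-0.6567 -0.5398] gap [-0.6091 -0.6058]
 x 0.0023 76 y [-0.6565 -0.5374] gap [-0.5705 -0.5592]
 x 0.0143 78 y [-0.6705 -0.5339] gap [-0.6692 -0.6565]
 x 0.0263 28 y [-0.6535 -0.5398] gap [-0.5644 -0.5486]
 paddle med [-0.1104 -0.5277  0.1129] [[-0.1158, -0.5441, 0.1047], [-0.0857, -0.5108, 0.1144]]
 hinge x if in top face 0.0228
```

Run:
```python
from h import *
def frame(head,tilt):
    h,t=np.radians([head,tilt]);X=np.array([np.cos(h),np.sin(h),0]);Z=np.array([0,0,1.])
    return np.stack([np.cos(t)*X-np.sin(t)*Z,np.cross(Z,X),np.sin(t)*X+np.cos(t)*Z])
F=frame(62.2,57.6);out=[]
# rectify images onto the plate plane z=.1106: x right (-.14..0.06), y down(-.69..-.49), 0.5mm/px
x=np.arange(-.14,.06,.0005);y=np.arange(-.69,-.49,.0005)
for n in("top","scene"):
    im=dict(np.load(f"{n}0.npz"));X,Y=np.meshgrid(x,y);P=np.stack([X,Y,0*X+.1106],-1)@F
    C=P@im["R"].T+im["t"];uv=C@im["mtx"].T;uv=(uv[...,:2]/uv[...,2:]).astype(np.float32)
    o=cv2.remap(im["color"][:,:,::-1].copy(),uv[...,0],uv[...,1],cv2.INTER_CUBIC)
    for k in range(0,400,40): cv2.line(o,(k,0),(k,400),(0,255,255) if k==280 else (90,90,90),1);cv2.line(o,(0,k),(400,k),(90,90,90),1)
    out.append(o)
cv2.imwrite("pics/rect.png",np.hstack(out))
```

```text
(no output)
```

View pics/rect.png

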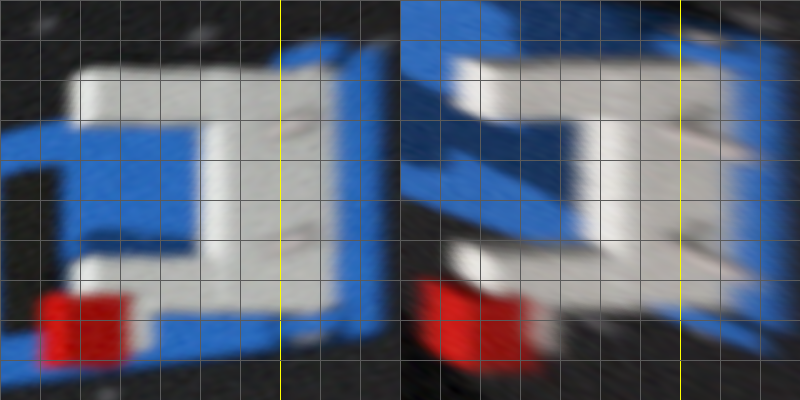

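The rectified plate view shows the following (0.5 mm per px, plate frame):
- Plate edges 119 mm apart and a gap 68 mm wide, both as described.
- Pins near column 280, with the seat 41 mm upslope of them.
- Paddle at (85,330).

I'll fly over the stage and take a wrist look to firm this up.

Request:
servo_tool([
  [[0,0,-10,4.8,-2.4,-2.4,8.5],[0,0,-20,9.6,-4.8,-4.8,8.5],[0,0,-30,14.4,-7.2,-7.2,8.5],[0,0,-40,19.2,-9.6,-9.6,8.5],[0,0,-50,24,-12,-12,8.5]],
])

```text
clock: 1.23
tool_pos: [0.3457, -0.3807, 0.3523]
eef_rot: [0.0, 0.845, 0.534, 0.0]
ft_force: [0.7, -1.4, -1.1]
grip_width: 0.992
```

Request:
servo_tool([
  [[0,0,-10,5.2,2.1,-2.3,8.5],[0,0,-20,10.4,4.2,-4.6,8.5],[0,0,-30,15.5,6.4,-7,8.5],[0,0,-30,15.5,6.4,-7,8.5]],
])

```text
clock: 1.72
tool_pos: [0.4724, -0.2677, 0.423]
eef_rot: [0.002, 0.678, 0.735, 0.0]
ft_force: [-0.4, -0.5, -1.0]
grip_width: 0.992
```

Run:
```python
from bench import *
import numpy as np,cv2
o=get_obs();print({k:np.round(o[k],3) for k in("clock","q","tool_pos","eef_rot")})
im=get_image("wrist");np.savez("wrist1.npz",**im);cv2.imwrite("pics/wrist1.png",im["color"][:,:,::-1])
print(np.round(im["R"],3).tolist(),(-im["R"].T@im["t"]).round(3),im["mtx"][0])
for n in("plate","paddle"):
    for d in trace("wrist",n): print(n,d["score"],d["position"],d["pixels"].sum())
```

```text
{'clock': np.float64(1.725), 'q': array([-6.640e-01,  2.810e-01,  4.730e-01,  1.758e+00,  1.000e-03,
        8.260e-01]), 'tool_pos': array([ 0.472, -0.268,  0.423]), 'eef_rot': array([0.002, 0.678, 0.735, 0.   ])}
[[0.997, 0.082, 0.003], [0.078, -0.959, 0.271], [0.025, -0.27, -0.963]] [ 0.467 -0.2    0.566] [312.4779934    0.         320.82936485]
plate 0.88 [15.3, 300.2] 520
plate 0.86 [124.1, 373.0] 3263
plate 0.85 [150.2, 199.7] 4383
paddle 0.97 [121.0, 374.1] 3020
paddle 0.64 [11.8, 301.7] 475
paddle 0.58 [148.9, 201.1] 4484
```

View pics/wrist1.png

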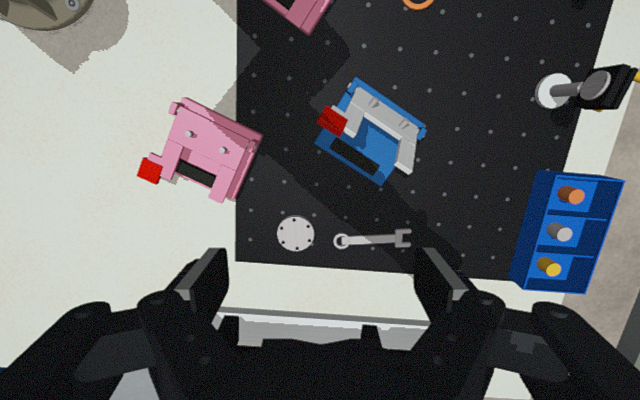

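```bash
cat >> h.py <<'E'
def frame(head,tilt):
    h,t=np.radians([head,tilt]);X=np.array([np.cos(h),np.sin(h),0]);Z=np.array([0,0,1.])
    return np.stack([np.cos(t)*X-np.sin(t)*Z,np.cross(Z,X),np.sin(t)*X+np.cos(t)*Z])
def rect(im,F,x,y,z,org):
    X,Y=np.meshgrid(x,y);P=np.stack([X,Y,0*X+z],-1)@F
    C=P@im["R"].T+im["t"];uv=C@im["mtx"].T;uv=(uv[...,:2]/uv[...,2:]).astype(np.float32)
    o=cv2.remap(im["color"][:,:,::-1].copy(),uv[...,0],uv[...,1],cv2.INTER_CUBIC);s=x[1]-x[0]
    for k in range(0,len(x),int(round(.02/s))): cv2.line(o,(k,0),(k,len(y)),(90,90,90),1)
    for k in range(0,len(y),int(round(.02/s))): cv2.line(o,(0,k),(len(x),k),(90,90,90),1)
    for d,cl in org: cv2.circle(o,(int((d[0]-x[0])/s),int((d[1]-y[0])/s)),4,cl,1)
    return o
E
python3 - <<'E'
from h import *
F=frame(62.2,57.6);im=dict(np.load("wrist1.npz"));W=cloud(im)
P=W.reshape(-1,3);q=P@F.T;rgb=im["color"].reshape(-1,3).astype(int)
hsv=cv2.cvtColor(im["color"],cv2.COLOR_RGB2HSV).reshape(-1,3).astype(int)
m=(im["depth"].ravel()>0)&(q[:,0]>-.13)&(q[:,0]<.04)&(q[:,1]>-.68)&(q[:,1]<-.5)&(P[:,2]>.03)
g=m&(hsv[:,1]<60);n,c,i=plane(P[g],tol=.003);print("n",n.round(3),np.degrees(np.arccos(n[2])),np.degrees(np.arctan2(n[1],n[0])),"c",c,i.sum(),"z",np.median(q[g][i][:,2]))
r=m&((hsv[:,0]<8)|(hsv[:,0]>172))&(hsv[:,1]>130);n2,c2,i=plane(P[r],tol=.002);print("red",r.sum(),i.sum(),n2.round(3),np.percentile(q[r][i],[2,50,98],axis=0).round(4).tolist())
a=m&(hsv[:,1]<60)&(q[:,2]>.1106+.006);print("above",a.sum());
for s in(-.625,-.567):
    b=a&(abs(q[:,1]-s)<.012)&(q[:,0]>-.03);print(s,b.sum(),np.percentile(q[b],[5,50,95],axis=0).round(4).tolist() if b.sum() else "")
pins=[((.0,-.625),(0,0,255)),((.0,-.567),(0,0,255)),((-.09,-.526),(0,255,0)),((-.041,-.596),(0,255,0))]
A=rect(im,F,np.arange(-.14,.06,.0005),np.arange(-.69,-.49,.0005),.1106,pins)
R=frame(59,55);t=dict(np.load("top0.npz"));s=dict(np.load("scene0.npz"))
B=rect(t,R,np.arange(.09,.29,.0005),np.arange(-.54,-.34,.0005),.4253,[((.188,-.442),(0,255,0))])
cv2.imwrite("pics/rect2.png",np.hstack([A,B]))
E
```

```text
n [0.395 0.748 0.533] 57.760220038081364 62.15075465533264 c [ 0.56061365 -0.21143017  0.08583886] 2276 z 0.10895569117103535
red 528 427 [0.388 0.737 0.553] [[-0.1148, -0.5428, 0.109], [-0.1008, -0.526, 0.1115], [-0.0814, -0.5092, 0.1124]]
above 75
-0.625 36 [[-0.011, -0.6286, 0.1169], [-0.0092, -0.6238, 0.1214], [-0.0038, -0.6202, 0.1233]]
-0.567 39 [[-0.0107, -0.5712, 0.1172], [-0.0082, -0.5669, 0.1203], [-0.0034, -0.5628, 0.123]]
```

View pics/rect2.png

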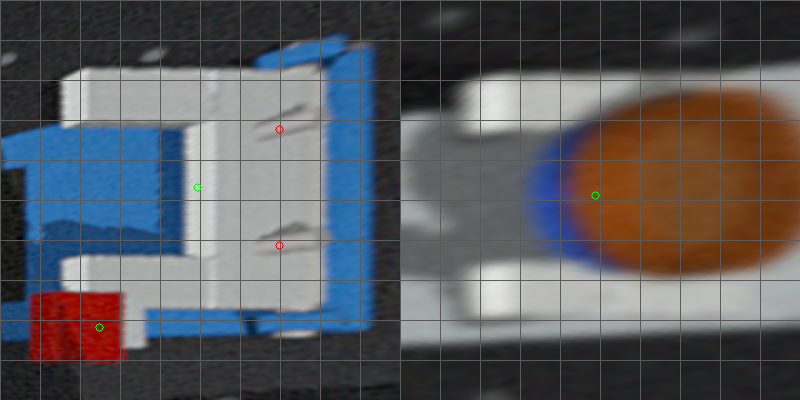

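```bash
cat >> h.py <<'E'
FR=frame(59,55);FS=frame(62.2,57.6)
CASE=np.array([.1885,-.442,.4373])@FR
SEAT=np.array([-.0475,-.5957,.1097])@FS
def cmd0():
    from bench import get_obs
    o=get_obs();q=o["eef_rot"];return np.array(o["tool_pos"]),Ro.from_quat([q[1],q[2],q[3],q[0]]),o
def emit(p,R,wps,vmax=.058,wmax=10):
    """wps: (pos,Rotation,grip cm[,rows]); prints calls in tool axes, returns ideal final pose"""
    rows=[]
    P,Q=p,R
    for w in wps:
        pos,rot,g=w[:3];rv=(Q.inv()*rot).as_rotvec();a=np.degrees(np.linalg.norm(rv));d=np.linalg.norm(pos-P)
        N=max(1,int(np.ceil(max(d/vmax,a/wmax-1e-6)))) if len(w)<4 else w[3]
        rows+=[(P+(pos-P)*k/N,Q*Ro.from_rotvec(rv*k/N),g) for k in range(1,N+1)];P,Q=pos,rot
    for i in range(0,len(rows),5):
        L=[]
        for pp,rr,g in rows[i:i+5]:
            L.append([float(x) for x in np.r_[np.round(np.degrees((R.inv()*rr).as_rotvec()),1),np.round(R.inv().apply(pp-p)*100,2),g]])
        print(str([L]).replace(".0,",","))
        l=L[-1];p=p+R.apply(np.array(l[3:6])/100);R=R*Ro.from_rotvec(np.radians(l[:3]))
    return p,R
def mat(x,y,z): return Ro.from_matrix(np.stack([x,y,z],1))
PICK=mat(-FR[1],-FR[2],FR[0]);PLACE=mat(FS[1],FS[2],FS[0])
E
python3 - <<'E'
from h import *
p,R,o=cmd0();print(CASE,SEAT)
G=CASE-.018*FR[0]
R1=R
wp=[(p+(np.array([.53,.03,.40])-p)*k/3,R*Ro.from_rotvec(np.radians([0,0,-40*k])),8.5 if k<3 else 4.4) for k in(1,2,3)]
wp+=[(G-.10*FR[0],PICK,4.4)]
print("rem angle",np.degrees((wp[2][1].inv()*PICK).magnitude()))
p,R=emit(p,R,wp);np.savez("cmd.npz",p=p,R=R.as_matrix())
E
```

```text
[0.61904789 0.17207972 0.09641482] [ 0.55827254 -0.21840833  0.09888578]
rem angle 118.15457374834926
[[[0, 0, -10, 2.46, 0.69, 0.17, 8.5], [0, 0, -20, 4.92, 1.38, 0.35, 8.5], [-0, -0, -30, 7.37, 2.06, 0.52, 8.5], [0, 0, -40, 9.83, 2.75, 0.69, 8.5], [0, 0, -50, 12.29, 3.44, 0.87, 8.5]]]
[[[0, -0, -10, 1.05, 2.33, 0.17, 8.5], [0, -0, -20, 2.11, 4.65, 0.34, 8.5], [0, -0, -30, 3.16, 6.98, 0.52, 8.5], [-0, -0, -40, 4.21, 9.3, 0.69, 4.4], [0, 0, -50, 5.26, 11.63, 0.86, 4.4]]]
[[[-0, 0, -10, -1.1, 2.3, 0.18, 4.4], [0, 0, -20, -2.2, 4.6, 0.35, 4.4], [1.3, -3.2, -29.2, -2.82, 5.17, 2.07, 4.4], [2.7, -6.5, -38.4, -3.43, 5.74, 3.8, 4.4], [4.1, -9.7, -47.6, -4.04, 6.31, 5.52, 4.4]]]
[[[1.9, -3, -9.2, -0.61, 0.16, 1.81, 4.4], [3.7, -5.9, -18.4, -1.23, 0.32, 3.61, 4.4], [5.6, -8.8, -27.7, -1.84, 0.48, 5.42, 4.4], [7.5, -11.7, -36.9, -2.45, 0.64, 7.23, 4.4], [9.3, -14.6, -46.1, -3.07, 0.8, 9.04, 4.4]]]
[[[1.9, -2.9, -9.2, -0.23, 0.12, 1.89, 4.4], [3.7, -5.8, -18.5, -0.46, 0.23, 3.79, 4.4], [5.6, -8.7, -27.7, -0.69, 0.35, 5.69, 4.4], [7.5, -11.6, -36.9, -0.92, 0.47, 7.59, 4.4]]]
```

Request:
servo_tool([
  [[0,0,-10,2.46,0.69,0.17,8.5],[0,0,-20,4.92,1.38,0.35,8.5],[0,0,-30,7.37,2.06,0.52,8.5],[0,0,-40,9.83,2.75,0.69,8.5],[0,0,-50,12.29,3.44,0.87,8.5]],
])

```text
clock: 2.5
tool_pos: [0.4938, -0.1457, 0.4119]
eef_rot: [-0.001, 0.306, 0.952, -0.0]
ft_force: [-0.3, 0.2, 1.5]
grip_width: 0.994
```

Request:
servo_tool([
  [[0,0,-10,1.05,2.33,0.17,8.5],[0,0,-20,2.11,4.65,0.34,8.5],[0,0,-30,3.16,6.98,0.52,8.5],[0,0,-40,4.21,9.3,0.69,4.4],[0,0,-50,5.26,11.63,0.86,4.4]],
])

```text
clock: 3.12
tool_pos: [0.5194, -0.0208, 0.4033]
eef_rot: [-0.001, -0.125, 0.992, 0.0]
ft_force: [0.0, -0.3, 0.1]
grip_width: 0.594
```

Request:
servo_tool([
  [[0,0,-10,-1.1,2.3,0.18,4.4],[0,0,-20,-2.2,4.6,0.35,4.4],[1.3,-3.2,-29.2,-2.82,5.17,2.07,4.4],[2.7,-6.5,-38.4,-3.43,5.74,3.8,4.4],[4.1,-9.7,-47.6,-4.04,6.31,5.52,4.4]],
])

```text
clock: 3.75
tool_pos: [0.5431, 0.0499, 0.3475]
eef_rot: [0.086, -0.514, 0.853, -0.025]
ft_force: [-0.4, -0.2, -0.1]
grip_width: 0.515
```

Request:
servo_tool([
  [[1.9,-3,-9.2,-0.61,0.16,1.81,4.4],[3.7,-5.9,-18.4,-1.23,0.32,3.61,4.4],[5.6,-8.8,-27.7,-1.84,0.48,5.42,4.4],[7.5,-11.7,-36.9,-2.45,0.64,7.23,4.4],[9.3,-14.6,-46.1,-3.07,0.8,9.04,4.4]],
])

```text
clock: 4.38
tool_pos: [0.5653, 0.0847, 0.2613]
eef_rot: [-0.215, 0.796, -0.563, 0.06]
ft_force: [0.3, -0.2, -0.1]
grip_width: 0.516
```

Request:
servo_tool([
  [[1.9,-2.9,-9.2,-0.23,0.12,1.89,4.4],[3.7,-5.8,-18.5,-0.46,0.23,3.79,4.4],[5.6,-8.7,-27.7,-0.69,0.35,5.69,4.4],[7.5,-11.6,-36.9,-0.92,0.47,7.59,4.4],[7.5,-11.6,-36.9,-0.92,0.47,7.59,4.4]],
])

```text
clock: 5.0
tool_pos: [0.5831, 0.1123, 0.1908]
eef_rot: [-0.289, 0.918, -0.258, 0.079]
ft_force: [0.7, -1.0, 0.6]
grip_width: 0.515
```

Run:
```python
from h import *
from bench import get_image
p,R,o=cmd0();d=np.load("cmd.npz");print(o["q"].round(3),p.round(4),d["p"],"ang err",np.degrees((R.inv()*PICK).magnitude()),o["grip_width"])
G=CASE-.018*FR[0];print("err in tool axes mm",(R.inv().apply(G-.1*FR[0]-p)*1000).round(1))
im=get_image("wrist");np.savez("wrist2.npz",**im)
cv2.imwrite("pics/wrist2.png",im["color"][:,:,::-1])
W=cloud(im).reshape(-1,3);q=W@FR.T;hsv=cv2.cvtColor(im["color"],cv2.COLOR_RGB2HSV).reshape(-1,3).astype(int)
near=(im["depth"].ravel()>0)&(np.linalg.norm(W-CASE,axis=1)<.07)
a=near&(hsv[:,0]<20)&(hsv[:,1]>110);b=near&(hsv[:,0]>100)&(hsv[:,0]<130)&(hsv[:,1]>110);g=near&(hsv[:,1]<60)&(hsv[:,2]>90)
for n,m in(("amber",a),("blue",b),("grey",g)):
    print(n,m.sum(),((np.percentile(q[m],[2,50,98],axis=0)-CASE@FR.T)*1000).round(1).tolist() if m.sum()>5 else "")
```

```text
[-0.233  0.163 -0.396  0.804  0.577 -2.765] [0.5831 0.1123 0.1908] [0.58421836 0.11405429 0.19303746] ang err 0.41805634895334404 0.5151841936898168
err in tool axes mm [ 0.  -3.  -0.7]
amber 1910 [[-41.2, -46.0, -3.0], [-35.9, -13.2, 3.6], [-5.3, 33.0, 10.3]]
blue 1090 [[-34.2, -40.9, -12.9], [-29.0, -12.6, -8.4], [-3.6, 28.5, -3.9]]
grey 1560 [[-47.1, -59.2, -39.9], [-6.0, 20.1, -17.7], [23.2, 52.7, -13.2]]
```

View pics/wrist2.png

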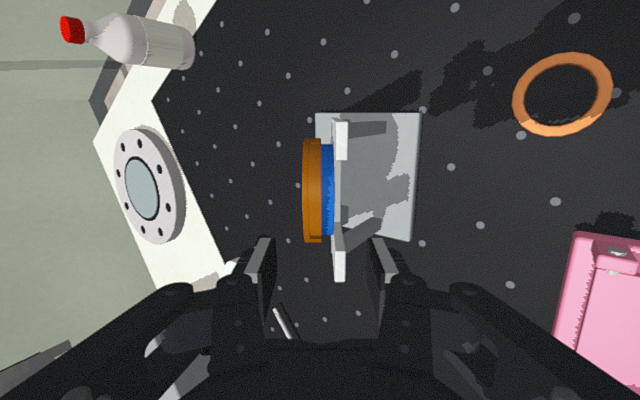

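Wrist view: the case is edge-on at (318,190), between the open fingers at (262,265) and (380,265). Pose is close, so I'll refine the case centre with a circle fit.

Run:
```python
from h import *
from scipy.optimize import least_squares
im=dict(np.load("wrist2.npz"));c0=CASE@FR.T
W=cloud(im).reshape(-1,3);q=(W@FR.T-c0)*1000;hsv=cv2.cvtColor(im["color"],cv2.COLOR_RGB2HSV).reshape(-1,3).astype(int)
near=(im["depth"].ravel()>0)&(np.linalg.norm(q,axis=1)<70)
a=near&(hsv[:,0]<20)&(hsv[:,1]>110);b=near&(hsv[:,0]>100)&(hsv[:,0]<130)&(hsv[:,1]>110);g=near&(hsv[:,1]<60)&(hsv[:,2]>90)
for n,m,r in(("amber",a,45),("blue",b,40)):
    s=q[m];f=least_squares(lambda p:np.hypot(s[:,0]-p[0],s[:,1]-p[1])-r,[0,0],loss="soft_l1",f_scale=1.);print(n,f.x,"resid",np.median(abs(f.fun)),np.histogram(s[:,2],bins=np.arange(-16,16,2))[0])
s=q[g&(q[:,0]<0)];print("arm tips x",np.percentile(s[:,0],[1,5]),"z top hist",np.histogram(s[:,2],bins=np.arange(-30,0,2))[0])
for lo,hi in((-70,0),(0,70)):
    t=s[(s[:,1]>lo)&(s[:,1]<hi)];print("arm y",np.percentile(t[:,1],[2,98]).round(1))
```

```text
amber [ 4.49443004 -2.16264817] resid 0.3545110818185613 [  0   0   0   0   0   0 181 276 255 297 283 262 275  81   0]
blue [ 6.45551418 -2.1147267 ] resid 0.37293455945050624 [  1 136 227 251 210 236  29   0   0   0   0   0   0   0   0]
arm tips x [-47.47286024 -46.95196123] z top hist [  0   7  29   6  91 174 184 159 245   0   0   0   0   0]
arm y [-62.  -36.7]
arm y [31.5 53.1]
```

Request:
servo_tool([
  [[0,0,0,0.15,-0.2,2.5,4.4],[0,0,0,0.15,-0.2,5,4.4],[0,0,0,0.15,-0.2,7,4.4],[0,0,0,0.15,-0.2,8.6,4.4],[0,0,0,0.15,-0.2,10.15,4.4]],
])

```text
clock: 5.68
tool_pos: [0.617, 0.1645, 0.1125]
eef_rot: [-0.29, 0.919, -0.256, 0.082]
ft_force: [-0.4, -0.4, 0.3]
grip_width: 0.515
```

Run:
```python
from h import *
from bench import get_image
p,R,o=cmd0();print(((p-CASE)@FR.T*1000).round(1),o["ft_force"].round(1),o["q"].round(2),np.degrees((PICK.inv()*R).as_rotvec()).round(2))
im=get_image("wrist");np.savez("wrist3.npz",**im)
cv2.imwrite("pics/wrist3.png",cv2.resize(im["color"][120:340,200:460,::-1],None,fx=2.2,fy=2.2))
```

```text
[-17.5  -2.2   3.1] [-0.4 -0.4  0.3] [-0.12  0.28 -0.47  0.54  0.55 -2.64] [0.05 0.17 0.11]
```

View pics/wrist3.png

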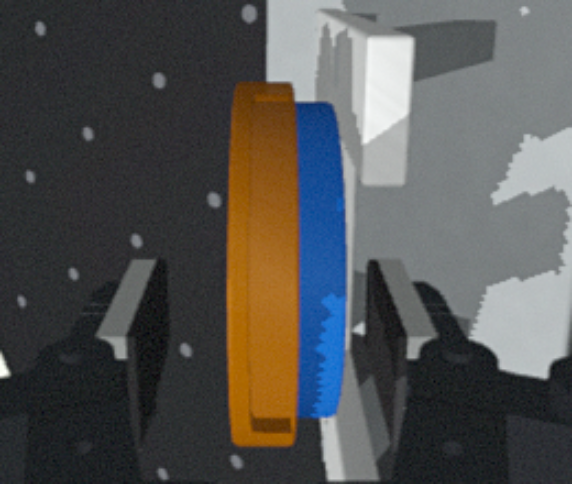

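Lid and base are both between the fingers. The jaw midpoint (about col 267) is about 4 mm to the lid side of the case (col 288), so I'll shift and close.

Request:
servo_tool([
  [[0,0,0,0,0.4,0.1,4.4],[0,0,0,0,0.4,0.1,4.4],[0,0,0,0,0.4,0.1,3.0],[0,0,0,0,0.4,0.1,2.6],[0,0,0,0,0.4,0.1,2.0]],
])

```text
clock: 6.35
tool_pos: [0.6155, 0.1622, 0.1091]
eef_rot: [-0.29, 0.919, -0.255, 0.081]
ft_force: [-2.5, -2.0, 3.3]
grip_width: 0.263
```

Request:
servo_tool([
  [[0,0,0,0,0,0,1.5],[0,0,0,0,0,0,1.0],[0,0,0,0,0,0,1.0],[0,0,0,0,0,0,1.0]],
])

```text
clock: 6.85
tool_pos: [0.6155, 0.1622, 0.1091]
eef_rot: [-0.29, 0.919, -0.255, 0.081]
ft_force: [-3.2, -4.5, 5.7]
grip_width: 0.265
```

Run:
```python
from h import *
from bench import get_image
p,R,o=cmd0();print(((p-CASE)@FR.T*1000).round(1),o["ft_force"].round(1),o["grip_width"]*85.4,np.degrees((PICK.inv()*R).as_rotvec()).round(2))
im=get_image("wrist");np.savez("wrist4.npz",**im)
cv2.imwrite("pics/wrist4.png",cv2.resize(im["color"][120:340,200:460,::-1],None,fx=2.2,fy=2.2))
```

```text
[-16.3  -2.   -1.2] [-3.2 -4.5  5.7] 22.63954744691468 [ 0.06  0.07 -0.06]
```

View pics/wrist4.png

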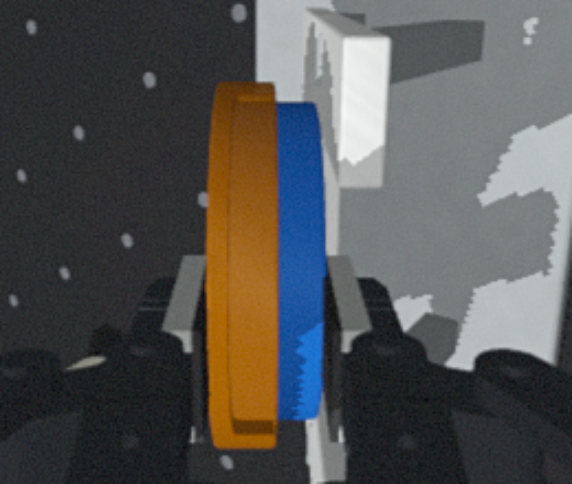

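```bash
cat > fit.py <<'E'
from h import *
from scipy.optimize import least_squares
def casefit(im,p,R):
    W=cloud(im).reshape(-1,3);q=R.inv().apply(W-p)*1000;hsv=cv2.cvtColor(im["color"],cv2.COLOR_RGB2HSV).reshape(-1,3).astype(int)
    near=(im["depth"].ravel()>0)&(np.linalg.norm(q-[0,0,18],axis=1)<65)
    for n,r,m in(("amber",45,(hsv[:,0]<20)&(hsv[:,1]>110)),("blue",40,(hsv[:,0]>100)&(hsv[:,0]<130)&(hsv[:,1]>110))):
        s=q[near&m]
        if len(s)<30: print(n,len(s));continue
        f=least_squares(lambda c:np.hypot(s[:,0]-c[0],s[:,2]-c[1])-r,[0,18],loss="soft_l1",f_scale=1.);print(n,len(s),"tool x,z",f.x.round(1),"res",np.median(abs(f.fun)).round(2),"tool y pct",np.percentile(s[:,1],[2,50,98]).round(1))
E
python3 - <<'E'
from fit import *
p,R,o=cmd0();casefit(dict(np.load("wrist4.npz")),p,R)
up=-FR[0];zc=FR[2]
a=p+.004*zc+.003*up;b=a+.13*up+.01*zc
p2,R2=emit(p,R,[(a,R,1,2),(b,R,1,4)])
# carry: rotation PICK->PLACE
G=SEAT+.012*FS[2]-.018*FS[0];pre=G-.11*FS[0]+.03*FS[2]
rv=np.degrees((R2.inv()*PLACE).as_rotvec());print("rv",rv.round(1),"b",b.round(3),"pre",pre.round(3))
E
```

```text
amber 5173 tool x,z [ 0.1 20.9] res 0.34 tool y pct [-11.1  -4.7   2. ]
blue 2935 tool x,z [ 0.  22.8] res 0.34 tool y pct [ 3.   7.4 11.9]
[[[0, 0, 0, 0, -0.2, -0.15, 1.0], [0, 0, 0, 0, -0.4, -0.3, 1.0], [0, 0, 0, 0.01, -0.65, -3.55, 1.0], [0, 0, 0, 0.01, -0.91, -6.8, 1.0], [0, 0, 0, 0.01, -1.16, -10.05, 1.0]]]
[[[0, 0, 0, 0.01, -0.25, -3.25, 1.0]]]
rv [ -2.9   4.1 177.3] b [0.582 0.107 0.226] pre [ 0.543 -0.248  0.229]
```

Gripped at 22.6 mm wide, and the case centre sits at tool (0, 0, 20.9 mm). Lifting it out upslope.

Request:
servo_tool([
  [[0,0,0,0,-0.2,-0.15,1.0],[0,0,0,0,-0.4,-0.3,1.0],[0,0,0,0,-0.65,-3.5,1.0],[0,0,0,0,-0.9,-6.8,1.0],[0,0,0,0,-1.2,-10,1.0]],
])

```text
clock: 7.52
tool_pos: [0.5899, 0.1217, 0.1975]
eef_rot: [-0.29, 0.919, -0.254, 0.08]
ft_force: [0.9, -0.3, -2.6]
grip_width: 0.265
```

Request:
servo_tool([
  [[0,0,0,0,-0.2,-3.2,1.0],[0,0,0,0,-0.2,-3.2,1.0]],
])

```text
clock: 7.78
tool_pos: [0.5832, 0.1065, 0.2267]
eef_rot: [-0.29, 0.919, -0.254, 0.083]
ft_force: [0.3, 0.1, -1.1]
grip_width: 0.263
```

Run:
```python
from fit import *
from bench import get_image
p,R,o=cmd0();print(p.round(4),o["ft_force"].round(1),o["grip_width"]*85.4,o["q"].round(2))
im=get_image("wrist");casefit(im,p,R)
G=SEAT+.012*FS[2]-.021*FS[0];pre=G-.11*FS[0]+.03*FS[2]
rv=(R.inv()*PLACE).as_rotvec();f=lambda t:R*Ro.from_rotvec(rv*t)
m1=np.array([.568,.07,.33])
wp=[(m1,f(.12),1),(np.array([.55,-.20,.35]),f(.85),1,15),(pre,PLACE,1)]
p,R=emit(p,R,wp,vmax=.04,wmax=9.5);np.savez("cmd.npz",p=p,R=R.as_matrix())
```

```text
[0.5832 0.1065 0.2267] [ 0.3  0.1 -1.1] 22.47792640518793 [-0.24  0.13 -0.34  0.89  0.58 -2.78]
amber 5178 tool x,z [ 0.1 21. ] res 0.34 tool y pct [-11.2  -4.7   2. ]
blue 2915 tool x,z [ 0.  22.8] res 0.35 tool y pct [ 2.9  7.4 11.7]
[[[-0.1, 0.2, 7.1, 0.21, -0.91, -3.57, 1.0], [-0.2, 0.3, 14.2, 0.42, -1.83, -7.13, 1.0], [-0.4, 0.5, 21.3, 0.63, -2.74, -10.7, 1.0], [-0.5, 0.7, 29.9, 1.45, -1.5, -11.73, 1.0], [-0.7, 0.9, 38.6, 2.28, -0.26, -12.76, 1.0]]]
[[[-0.1, 0.2, 8.6, 1.43, 0.46, -1, 1.0], [-0.3, 0.4, 17.2, 2.87, 0.91, -2, 1.0], [-0.4, 0.6, 25.8, 4.31, 1.37, -3, 1.0], [-0.6, 0.8, 34.5, 5.74, 1.83, -4, 1.0], [-0.7, 1, 43.1, 7.18, 2.29, -5, 1.0]]]
[[[-0.2, 0.2, 8.6, 1.38, -0.64, -0.97, 1.0], [-0.3, 0.4, 17.3, 2.76, -1.28, -1.95, 1.0], [-0.5, 0.6, 25.9, 4.15, -1.93, -2.92, 1.0], [-0.6, 0.8, 34.5, 5.53, -2.57, -3.89, 1.0], [-0.8, 1, 43.2, 6.91, -3.21, -4.87, 1.0]]]
[[[-0.1, 0.2, 8.6, 0.59, -1.41, -0.97, 1.0], [-0.3, 0.4, 17.2, 1.18, -2.82, -1.94, 1.0], [-0.4, 0.6, 25.9, 1.77, -4.22, -2.91, 1.0], [-0.5, 0.8, 32.5, 3.59, -6.07, -1.04, 1.0], [-0.6, 0.9, 39.2, 5.41, -7.91, 0.84, 1.0]]]
[[[-0.1, 0.2, 6.6, 0.22, -2.59, 1.87, 1.0], [-0.2, 0.4, 13.3, 0.44, -5.18, 3.74, 1.0]]]
```

Request:
servo_tool([
  [[-0.1,0.2,7.1,0.21,-0.91,-3.57,1.0],[-0.2,0.3,14.2,0.42,-1.83,-7.13,1.0],[-0.4,0.5,21.3,0.63,-2.74,-10.7,1.0],[-0.5,0.7,29.9,1.45,-1.5,-11.73,1.0],[-0.7,0.9,38.6,2.28,-0.26,-12.76,1.0]],
])

```text
clock: 8.45
tool_pos: [0.5647, 0.0349, 0.3292]
eef_rot: [-0.293, 0.783, -0.548, -0.016]
ft_force: [0.0, -0.2, -2.0]
grip_width: 0.26
```

Request:
servo_tool([
  [[-0.1,0.2,8.6,1.43,0.46,-1,1.0],[-0.3,0.4,17.2,2.87,0.91,-2,1.0],[-0.4,0.6,25.8,4.31,1.37,-3,1.0],[-0.6,0.8,34.5,5.74,1.83,-4,1.0],[-0.7,1,43.1,7.18,2.29,-5,1.0]],
])

```text
clock: 9.07
tool_pos: [0.559, -0.0552, 0.3351]
eef_rot: [0.257, -0.529, 0.8, 0.119]
ft_force: [-0.1, 0.9, -1.4]
grip_width: 0.264
```

Request:
servo_tool([
  [[-0.2,0.2,8.6,1.38,-0.64,-0.97,1.0],[-0.3,0.4,17.3,2.76,-1.28,-1.95,1.0],[-0.5,0.6,25.9,4.15,-1.93,-2.92,1.0],[-0.6,0.8,34.5,5.53,-2.57,-3.89,1.0],[-0.8,1,43.2,6.91,-3.21,-4.87,1.0]],
])

```text
clock: 9.7
tool_pos: [0.5534, -0.1453, 0.3417]
eef_rot: [0.185, -0.2, 0.94, 0.206]
ft_force: [1.3, 0.3, -2.4]
grip_width: 0.263
```

Request:
servo_tool([
  [[-0.1,0.2,8.6,0.59,-1.41,-0.97,1.0],[-0.3,0.4,17.2,1.18,-2.82,-1.94,1.0],[-0.4,0.6,25.9,1.77,-4.22,-2.91,1.0],[-0.5,0.8,32.5,3.59,-6.07,-1.04,1.0],[-0.6,0.9,39.2,5.41,-7.91,0.84,1.0]],
])

```text
clock: 10.32
tool_pos: [0.5461, -0.2239, 0.286]
eef_rot: [0.097, 0.124, 0.953, 0.259]
ft_force: [-0.1, 0.2, -2.2]
grip_width: 0.264
```

Request:
servo_tool([
  [[-0.1,0.2,6.6,0.22,-2.59,1.87,1.0],[-0.2,0.4,13.3,0.44,-5.18,3.74,1.0],[-0.2,0.4,13.3,0.44,-5.18,3.74,1.0]],
])

```text
clock: 10.7
tool_pos: [0.5404, -0.2475, 0.2255]
eef_rot: [0.062, 0.231, 0.932, 0.272]
ft_force: [-0.5, 0.6, -1.5]
grip_width: 0.265
```

Run:
```python
from fit import *
from bench import get_image
p,R,o=cmd0();print(p.round(4),np.load("cmd.npz")["p"].round(4),o["ft_force"].round(1),o["grip_width"]*85.4,o["q"].round(2))
print("rel seat mm",((p-SEAT)@FS.T*1000).round(1),np.degrees((PLACE.inv()*R).as_rotvec()).round(2))
im=get_image("wrist");casefit(im,p,R);np.savez("wrist5.npz",**im)
W=cloud(im);q=(W@FS.T-SEAT@FS.T)*1000;hsv=cv2.cvtColor(im["color"],cv2.COLOR_RGB2HSV).astype(int)
m=(im["depth"]>0)&(hsv[...,1]<60)&(hsv[...,2]>100)&(abs(q[...,0])<75)&(abs(q[...,1])<75)&(abs(q[...,2])<20)
print("plate pts",m.sum())
if m.sum()>100:
    n,c,i=plane(W[m]);print(np.degrees(np.arccos(n[2])),np.degrees(np.arctan2(n[1],n[0])),"z",np.median(q[m][i][:,2]),np.percentile(q[m][i],[1,99],axis=0).round(1).tolist())
cv2.imwrite("pics/wrist5.png",im["color"][:,:,::-1])
```

```text
[ 0.5404 -0.2475  0.2255] [ 0.542  -0.2491  0.232 ] [-0.5  0.6 -1.5] 22.634907043337066 [-0.83  0.46  0.13  1.46  0.53 -0.4 ]
rel seat mm [-125.1    2.2   39.1] [-0.01  0.57  0.24]
amber 5152 tool x,z [-0.5 21. ] res 0.34 tool y pct [-11.6  -5.1   1.6]
blue 2895 tool x,z [-0.6 22.9] res 0.35 tool y pct [ 2.6  7.  11.3]
plate pts 2430
56.45966588452189 61.15959272355818 z -1.0591772841085227 [[-49.3, -55.6, -6.5], [71.5, 58.7, 1.0]]
```

View pics/wrist5.png

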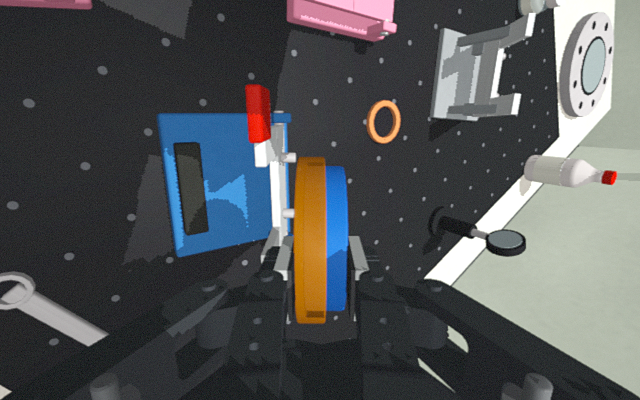

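Run:
```python
from fit import *
p,R,o=cmd0();im=dict(np.load("wrist5.npz"))
W=cloud(im);q=(W@FS.T-SEAT@FS.T)*1000;T=R.inv().apply((W-p).reshape(-1,3)).reshape(W.shape)*1000
hsv=cv2.cvtColor(im["color"],cv2.COLOR_RGB2HSV).astype(int);ok=im["depth"]>0
g=ok&(hsv[...,1]<60)&(hsv[...,2]>100)&(abs(q[...,0])<75)&(abs(q[...,1])<64)
w=g&(q[...,2]>3.5)&(q[...,2]<16)
for s in(-29,29):
    m=w&(abs(q[...,1]-s)<12)&(q[...,0]>20)&(q[...,0]<60);print(s,m.sum(),"seat frame",np.percentile(q[m],[3,50,97],axis=0).round(1).tolist(),"tool",np.median(T[m],0).round(1))
for lo,hi in((-70,-34),(-34,34),(34,64)):
    m=g&(q[...,1]>lo)&(q[...,1]<hi)&(abs(q[...,2])<4);print(lo,m.sum(),np.percentile(q[m],[2,50,98],axis=0).round(1).tolist())
r=ok&((hsv[...,0]<8)|(hsv[...,0]>172))&(hsv[...,1]>130)&(abs(q[...,0]+49)<40)&(abs(q[...,1]-70)<40);print("red",r.sum(),np.percentile(q[r],[2,50,98],axis=0).round(1).tolist())
```

```text
-29 67 seat frame [[35.8, -33.6, 3.9], [38.4, -28.5, 7.1], [41.6, -24.6, 10.2]] tool [-31.5 -33.4 165. ]
29 103 seat frame [[36.3, 23.3, 3.7], [38.2, 28.8, 8.4], [42.5, 33.1, 12.7]] tool [ 25.8 -32.2 165.2]
-70 280 [[-31.1, -61.1, -3.7], [12.8, -39.7, -1.0], [71.2, -34.3, -0.3]]
-34 721 [[15.5, -32.3, -3.9], [28.9, 1.2, -1.1], [69.9, 33.1, 3.0]]
34 645 [[-49.2, 34.4, -3.5], [-9.3, 44.9, -0.8], [68.7, 59.2, -0.1]]
red 1288 [[-67.6, 52.7, -7.2], [-65.8, 70.4, -0.4], [-35.1, 86.3, 2.1]]
```

Run:
```python
from h import *
p,R,o=cmd0();print("now rel",((p-SEAT)@FS.T*1000).round(1))
d=np.load("cmd.npz");t=SEAT+np.array([-.060,.0003,.0165])@FS
p,R=emit(d["p"],Ro.from_matrix(d["R"]),[(t,PLACE,1,3),(t,PLACE,1,2)]);np.savez("cmd.npz",p=p,R=R.as_matrix())
```

```text
now rel [-126.8    1.7   40.6]
[[[-0, -0, -0, 0.01, -0.85, 2.37, 1.0], [-0, -0, -0, 0.02, -1.69, 4.74, 1.0], [-0.1, -0, -0, 0.02, -2.54, 7.11, 1.0], [-0.1, -0, -0, 0.02, -2.54, 7.11, 1.0], [-0.1, -0, -0, 0.02, -2.54, 7.11, 1.0]]]
```

Request:
servo_tool([
  [[0,0,0,0,-0.85,2.4,1.0],[0,0,0,0,-1.7,4.7,1.0],[0,0,0,0,-2.55,7.1,1.0],[0,0,0,0,-2.55,7.1,1.0],[0,0,0,0,-2.55,7.1,1.0]],
])

```text
clock: 11.38
tool_pos: [0.5494, -0.2338, 0.1578]
eef_rot: [0.066, 0.23, 0.933, 0.27]
ft_force: [-0.2, -0.6, -1.1]
grip_width: 0.268
```

Run:
```python
from h import *
p,R,o=cmd0();print("now rel",((p-SEAT)@FS.T*1000).round(1),np.degrees((PLACE.inv()*R).as_rotvec()).round(2),o["joint_velocities"].round(3),o["ft_force"].round(1))
```

```text
now rel [-59.2   0.7  16.6] [ 0.12  0.16 -0.06] [-0.006 -0.005  0.009 -0.005 -0.    -0.011] [-0.2 -0.6 -1.1]
```

Request:
servo_tool([
  [[0,0,0,-0.05,-0.1,1.3,1.0],[0,0,0,-0.05,-0.3,2.4,1.0],[0,0,0,-0.05,-0.4,3.2,1.0],[0,0,0,-0.05,-0.4,3.2,1.0],[0,0,0,-0.05,-0.4,3.2,1.0]],
])

```text
clock: 12.0
tool_pos: [0.5554, -0.2208, 0.1269]
eef_rot: [0.064, 0.231, 0.932, 0.271]
ft_force: [3.4, 4.7, -2.5]
grip_width: 0.265
```

Run:
```python
from fit import *
from bench import get_image
p,R,o=cmd0();print("now rel",((p-SEAT)@FS.T*1000).round(1),o["ft_force"].round(1))
im=get_image("wrist");casefit(im,p,R);W=cloud(im);q=(W@FS.T-SEAT@FS.T)*1000
hsv=cv2.cvtColor(im["color"],cv2.COLOR_RGB2HSV).astype(int);ok=im["depth"]>0
g=ok&(hsv[...,1]<60)&(hsv[...,2]>100)&(abs(q[...,1])<64)&(abs(q[...,2])<5)&(q[...,0]>-50)&(q[...,0]<70)
n,c,i=plane(W[g]);print("plate",g.sum(),np.degrees(np.arccos(n[2])),np.percentile(q[g][i],[5,50,95],axis=0).round(1).tolist())
a=ok&(hsv[...,0]<20)&(hsv[...,1]>110)&(np.linalg.norm(q,axis=2)<80);print("amber seat z",np.percentile(q[a],[2,50,98],axis=0).round(1).tolist())
cv2.imwrite("pics/wrist6.png",cv2.resize(im["color"][60:340,160:480,::-1],None,fx=2.2,fy=2.2))
```

```text
now rel [-25.5   1.4  12.1] [ 3.4  4.7 -2.5]
amber 5005 tool x,z [-0.4 21.1] res 0.33 tool y pct [-11.5  -4.9   1.6]
blue 2937 tool x,z [-0.5 22.9] res 0.36 tool y pct [ 2.3  6.9 11.3]
plate 1371 56.804490661466154 [[-48.9, -35.8, -4.6], [-40.2, 38.6, -1.3], [46.8, 55.7, -0.0]]
amber seat z [[-50.2, -26.2, 0.7], [-45.0, 17.5, 7.0], [-12.3, 54.8, 13.7]]
```

View pics/wrist6.png

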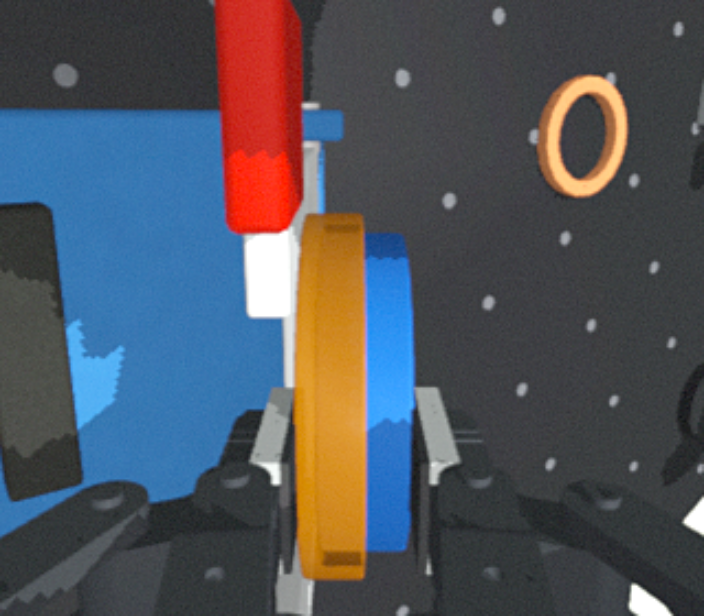

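Request:
servo_tool([
  [[0,0,0,-0.1,0.05,0.1,1.0],[0,0,0,-0.1,0.05,0.25,1.0],[0,0,0,-0.1,0.05,0.25,1.0]],
])

```text
clock: 12.42
tool_pos: [0.5572, -0.2207, 0.1254]
eef_rot: [0.065, 0.231, 0.932, 0.271]
ft_force: [0.1, 2.1, 2.2]
grip_width: 0.263
```

Request:
servo_tool([
  [[0,0,0,0,0,0.1,1.0],[0,0,0,0,0,0.1,1.0]],
])

```text
clock: 12.68
tool_pos: [0.5576, -0.2203, 0.1246]
eef_rot: [0.065, 0.231, 0.932, 0.27]
ft_force: [0.1, 2.8, 3.6]
grip_width: 0.26
```

Run:
```python
from h import *
p,R,o=cmd0();print("now rel",((p-SEAT)@FS.T*1000).round(1),"F plate",(FS@o["ft_force"]).round(1),o["ft_force"].round(1),o["torque"].round(2))
```

```text
now rel [-22.8  -0.3  12.1] F plate [-1.6  1.2  4.1] [0.1 2.8 3.6] [ 0.46 -0.16  0.19]
```

Request:
servo_tool([
  [[0,0,0,0,0,0.1,1.0],[0,0,0,0,0,0.1,1.0]],
])

```text
clock: 12.92
tool_pos: [0.5579, -0.2199, 0.1236]
eef_rot: [0.065, 0.231, 0.932, 0.27]
ft_force: [2.0, 2.2, 2.8]
grip_width: 0.259
```

Run:
```python
from fit import *
from bench import get_image
p,R,o=cmd0();print("now rel",((p-SEAT)@FS.T*1000).round(1),"F plate",(FS@o["ft_force"]).round(1),o["torque"].round(2))
casefit(get_image("wrist"),p,R)
```

```text
now rel [-21.7  -0.4  12. ] F plate [-0.8 -0.8  3.9] [ 0.5  -0.45  0.1 ]
amber 4996 tool x,z [-0.5 21.1] res 0.32 tool y pct [-11.4  -4.8   1.6]
blue 2929 tool x,z [-0.6 22.9] res 0.35 tool y pct [ 2.4  6.9 11.3]
```

Request:
servo_tool([
  [[0,0,0,0.05,0,0.1,1.0],[0,0,0,0.05,0,0.1,1.0]],
])

```text
clock: 13.22
tool_pos: [0.5578, -0.2192, 0.1227]
eef_rot: [0.065, 0.231, 0.932, 0.27]
ft_force: [3.3, 2.5, 3.6]
grip_width: 0.264
```

Request:
servo_tool([
  [[0,0,0,0,0,0.1,1.0],[0,0,0,0,0,0.1,1.0]],
])

```text
clock: 13.48
tool_pos: [0.5579, -0.2186, 0.1219]
eef_rot: [0.065, 0.231, 0.932, 0.27]
ft_force: [2.7, 2.0, 3.8]
grip_width: 0.267
```

Run:
```python
from h import *
p,R,o=cmd0();print("now rel",((p-SEAT)@FS.T*1000).round(1),"F plate",(FS@o["ft_force"]).round(1),o["torque"].round(2))
```

```text
now rel [-19.6   0.3  12. ] F plate [-1.6 -1.5  4.6] [ 0.53 -0.72 -0.09]
```

Request:
servo_tool([
  [[0,0,0,0,0,0.1,1.0],[0,0,0,0,0,0.1,1.0]],
])

```text
clock: 13.72
tool_pos: [0.5581, -0.2186, 0.1217]
eef_rot: [0.065, 0.231, 0.932, 0.27]
ft_force: [1.5, 0.2, 8.1]
grip_width: 0.259
```

Request:
servo_tool([
  [[0,0,0,0,0,0.1,1.0],[0,0,0,0,0,0.1,1.0]],
])

```text
clock: 13.98
tool_pos: [0.5583, -0.2185, 0.1215]
eef_rot: [0.066, 0.231, 0.932, 0.27]
ft_force: [-1.2, -0.1, 11.3]
grip_width: 0.263
```

Run:
```python
from fit import *
from bench import get_image
p,R,o=cmd0();print("now rel",((p-SEAT)@FS.T*1000).round(1),"F plate",(FS@o["ft_force"]).round(1),"M plate",(FS@o["torque"]).round(2))
im=get_image("wrist");casefit(im,p,R)
W=cloud(im);q=(W@FS.T-SEAT@FS.T)*1000
hsv=cv2.cvtColor(im["color"],cv2.COLOR_RGB2HSV).astype(int);ok=im["depth"]>0
g=ok&(hsv[...,1]<60)&(hsv[...,2]>100)&(abs(q[...,1])<64)&(abs(q[...,2])<6)&(q[...,0]>-60)&(q[...,0]<70)
print("plate",g.sum(),np.percentile(q[g],[2,50,98],axis=0).round(1).tolist())
im=get_image("scene");cv2.imwrite("pics/scene6.png",cv2.resize(im["color"][210:350,220:380,::-1],None,fx=4,fy=4,interpolation=cv2.INTER_CUBIC))
```

```text
now rel [-19.1  -0.1  12. ] F plate [-9.9  1.   5.5] M plate [-0.2  -0.85  0.38]
amber 5030 tool x,z [-0.3 21. ] res 0.34 tool y pct [-11.5  -4.9   1.6]
blue 2918 tool x,z [-0.4 22.9] res 0.36 tool y pct [ 2.4  6.9 11.3]
plate 2090 [[-57.0, -45.4, -5.8], [-41.3, 36.1, -1.9], [61.6, 58.6, 0.1]]
```

View pics/scene6.png

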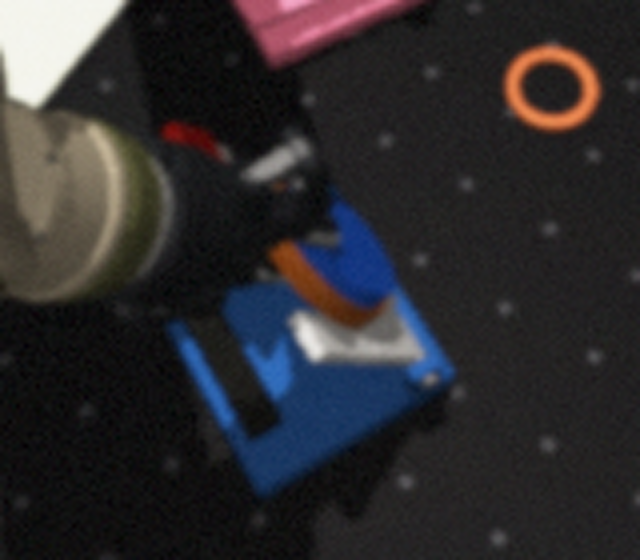

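Firmly seated on the pins (−10 N along the slope) with the lid against the plate. Releasing gently now.

Request:
servo_tool([
  [[0,0,0,0,0,-0.1,1.0],[0,0,0,0,0,-0.1,2.5],[0,0,0,0,0,-0.1,2.9],[0,0,0,0,0,-0.1,3.4],[0,0,0,0,0,-0.1,4.2]],
])

```text
clock: 14.7
tool_pos: [0.5574, -0.2181, 0.1203]
eef_rot: [0.064, 0.231, 0.932, 0.27]
ft_force: [0.0, 0.3, -0.4]
grip_width: 0.492
```

Request:
servo_tool([
  [[0,0,0,0,0,0,4.8],[0,0,0,0,0,0,4.8]],
])

```text
clock: 14.95
tool_pos: [0.5578, -0.2181, 0.1208]
eef_rot: [0.065, 0.231, 0.932, 0.27]
ft_force: [-0.5, -0.1, -0.5]
grip_width: 0.561
```

Run:
```python
from fit import *
from bench import get_image
p,R,o=cmd0();print("now rel",((p-SEAT)@FS.T*1000).round(1),"F plate",(FS@o["ft_force"]).round(1),"M plate",(FS@o["torque"]).round(2))
im=get_image("wrist");casefit(im,p,R);cv2.imwrite("pics/wrist7.png",cv2.resize(im["color"][60:340,160:480,::-1],None,fx=2.2,fy=2.2))
```

```text
now rel [-18.5   0.6  11.8] F plate [ 0.2  0.4 -0.6] M plate [ 0.03  0.47 -0.07]
amber 5020 tool x,z [-1.6 20.2] res 0.32 tool y pct [-11.3  -4.7   1.6]
blue 3068 tool x,z [-1.7 22.1] res 0.34 tool y pct [ 2.5  7.1 11.8]
```

View pics/wrist7.png

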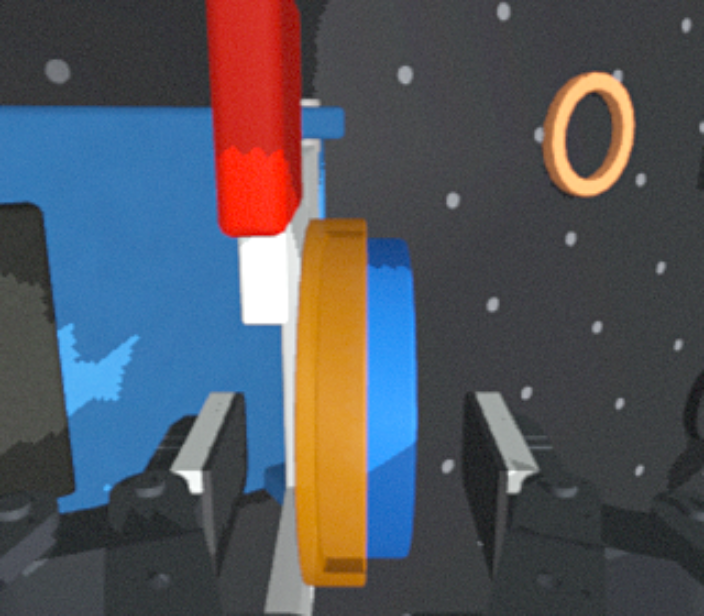

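The case is seated and closed (lid left on the plate, base right), and the fingers are clear. Next I'll withdraw and plan the paddle push.

```bash
cat >> h.py <<'E'
XH=np.array([np.cos(np.radians(62.2)),np.sin(np.radians(62.2)),0]);YH=np.cross([0,0,1.],XH)
HNG=SEAT+.067*FS[0]-.004*FS[2]
DOWN=mat(YH,XH,np.array([0,0,-1.]))
def pad(th,y=.072,s=.115,n=.006):
    Z=np.array([0,0,1.]);return HNG-s*(np.cos(th)*XH-np.sin(th)*Z)+y*YH+n*(np.sin(th)*XH+np.cos(th)*Z)
E
python3 - <<'E'
from h import *
print("H",HNG,"P0",pad(1.005),"Pend",pad(0))
p,R,o=cmd0()
a=p-.12*R.as_matrix()[:,2];A=pad(1.005)+.010*XH+[0,0,.035]
b=(a+A)/2+[0,0,.05]
p,R=emit(p,R,[(a,R,4.8,4),(b,R*Ro.from_rotvec((R.inv()*DOWN).as_rotvec()*.7),0),(A,DOWN,0),(A,DOWN,0,2)],vmax=.04,wmax=8);np.savez("cmd.npz",p=p,R=R.as_matrix());print(a,b,A)
E
```

```text
H [ 0.57344088 -0.18963903  0.0401725 ] P0 [ 0.48336048 -0.20611336  0.14046765] Pend [ 0.45611658 -0.25778601  0.0461725 ]
[[[0, 0, 0, 0, 0, -3, 4.8], [0, 0, 0, 0, -0, -6, 4.8], [0, 0, 0, -0, -0, -9, 4.8], [0, 0, 0, 0, -0, -12, 4.8], [7.5, -0.1, -0, 1.2, 1.18, -12.3, 0.0]]]
[[[7.6, -0, -0, 1.2, 1.12, -0.45, 0.0], [15.1, -0.1, -0, 2.4, 2.25, -0.9, 0.0], [18.3, -0.1, -0, 3.6, 1.98, 1.67, 0.0], [21.6, -0.1, -0, 4.79, 1.71, 4.24, 0.0], [24.8, -0.2, -0, 5.98, 1.44, 6.82, 0.0]]]
[[[-0, 0, -0, 0, -0, -0, 0.0], [-0, 0, -0, 0, -0, -0, 0.0]]]
[ 0.52835984 -0.27502183  0.22225386] [ 0.50819209 -0.23614469  0.24886076] [ 0.48802434 -0.19726755  0.17546765]
```

Request:
servo_tool([
  [[0,0,0,0,0,-3,4.8],[0,0,0,0,0,-6,4.8],[0,0,0,0,0,-9,4.8],[0,0,0,0,0,-12,4.8],[7.5,-0.1,0,1.2,1.2,-12.3,0]],
])

```text
clock: 15.62
tool_pos: [0.5211, -0.2656, 0.2304]
eef_rot: [0.05, 0.238, 0.948, 0.207]
ft_force: [1.1, -0.2, -0.3]
grip_width: 0.361
```

Request:
servo_tool([
  [[7.6,0,0,1.2,1.1,-0.45,0],[15.1,0,0,2.4,2.25,-0.9,0],[18.3,-0.1,0,3.6,2,1.7,0],[21.6,-0.1,0,4.8,1.7,4.2,0],[24.8,-0.2,0,6,1.45,6.8,0]],
])

```text
clock: 16.25
tool_pos: [0.4879, -0.1965, 0.1756]
eef_rot: [0.001, 0.24, 0.971, -0.001]
ft_force: [-0.3, -0.6, 0.7]
grip_width: 0.0
```

Request:
servo_tool([
  [[0,0,0,0,0,0,0],[0,0,0,0,0,0,0],[0,0,0,0,0,0,0]],
])

```text
clock: 16.62
tool_pos: [0.4888, -0.1982, 0.1769]
eef_rot: [0.001, 0.241, 0.971, -0.0]
ft_force: [-0.2, -0.1, 0.7]
grip_width: 0.001
```

Run:
```python
from h import *
from bench import get_image
p,R,o=cmd0();print(p.round(4),np.degrees((DOWN.inv()*R).as_rotvec()).round(2),"cmd",np.load("cmd.npz")["p"].round(4),o["ft_force"].round(1),o["grip_width"],o["q"].round(2))
ims=[]
im=get_image("wrist");ims.append(cv2.resize(im["color"][100:400,160:480,::-1],(400,375)))
W=cloud(im);q=(W@FS.T-SEAT@FS.T)*1000;hsv=cv2.cvtColor(im["color"],cv2.COLOR_RGB2HSV).astype(int)
r=(im["depth"]>0)&((hsv[...,0]<8)|(hsv[...,0]>172))&(hsv[...,1]>130)&(abs(q[...,0]+49)<40)&(abs(q[...,1]-70)<40);print("red",r.sum(),np.percentile(q[r],[2,50,98],axis=0).round(1).tolist() if r.sum() else "")
im=get_image("top");ims.append(cv2.resize(im["color"][100:240,345:495,::-1],(400,375),interpolation=cv2.INTER_CUBIC))
cv2.imwrite("pics/both8.png",np.hstack(ims))
```

```text
[ 0.4888 -0.1982  0.1769] [-0.   -0.17  0.08] cmd [ 0.488  -0.1972  0.1754] [-0.2 -0.1  0.7] 0.0013886861988581163 [-0.54  0.24 -0.18  1.14  0.   -0.05]
red 2210 [[-67.1, 54.7, -6.4], [-58.7, 74.4, 1.6], [-33.5, 87.2, 2.8]]
```

Run:
```python
from h import *
d=np.load("cmd.npz");p=d["p"];R=Ro.from_matrix(d["R"])
f=lambda th:pad(th)+.010*XH
wp=[(f(1.10),DOWN,0,3)]+[(f(t),DOWN,0,1) for t in np.linspace(1.1,0,28)[1:]]
p,R=emit(p,R,wp);np.savez("cmd.npz",p=p,R=R.as_matrix())
```

```text
[[[-0, 0, -0, 0, 0.32, 1, 0.0], [-0, 0, -0, 0, 0.65, 2, 0.0], [-0, 0, -0, 0, 0.97, 3.01, 0.0], [-0, 0, -0, 0, 0.55, 3.2, 0.0], [-0, 0, -0, 0, 0.13, 3.42, 0.0]]]
[[[-0, 0, -0, 0, -0.4, 0.23, 0.0], [-0, 0, -0, 0, -0.8, 0.48, 0.0], [-0, 0, -0, 0, -1.19, 0.75, 0.0], [-0, 0, -0, 0, -1.56, 1.03, 0.0], [-0, 0, -0, 0, -1.93, 1.33, 0.0]]]
[[[-0, 0, -0, 0, -0.35, 0.31, 0.0], [-0, 0, -0, 0, -0.69, 0.63, 0.0], [-0, 0, -0, 0, -1.01, 0.97, 0.0], [-0, 0, -0, 0, -1.32, 1.32, 0.0], [-0, 0, -0, 0, -1.62, 1.69, 0.0]]]
[[[-0, 0, -0, 0, -0.28, 0.37, 0.0], [-0, 0, -0, 0, -0.55, 0.76, 0.0], [-0, 0, -0, 0, -0.8, 1.16, 0.0], [-0, 0, -0, 0, -1.03, 1.56, 0.0], [-0, 0, -0, 0, -1.25, 1.98, 0.0]]]
[[[-0, 0, -0, 0, -0.19, 0.42, 0.0], [-0, 0, -0, 0, -0.38, 0.86, 0.0], [-0, 0, -0, 0, -0.54, 1.3, 0.0], [-0, 0, -0, 0, -0.69, 1.74, 0.0], [-0, 0, -0, 0, -0.81, 2.19, 0.0]]]
[[[-0, 0, -0, 0, -0.11, 0.46, 0.0], [-0, 0, -0, 0, -0.2, 0.92, 0.0], [-0, 0, -0, 0, -0.28, 1.38, 0.0], [-0, 0, -0, 0, -0.33, 1.85, 0.0], [-0, 0, -0, 0.01, -0.36, 2.32, 0.0]]]
```

Request:
servo_tool([
  [[0,0,0,0,0.3,1,0],[0,0,0,0,0.65,2,0],[0,0,0,0,0.95,3,0],[0,0,0,0,0.55,3.2,0],[0,0,0,0,0.1,3.4,0]],
])

```text
clock: 17.35
tool_pos: [0.4884, -0.1962, 0.1416]
eef_rot: [0.0, 0.24, 0.971, -0.0]
ft_force: [0.2, 0.5, 0.2]
grip_width: 0.001
```

Request:
servo_tool([
  [[0,0,0,0,-0.4,0.25,0],[0,0,0,0,-0.8,0.5,0],[0,0,0,0,-1.2,0.75,0],[0,0,0,0,-1.55,1.05,0],[0,0,0,0,-1.9,1.35,0]],
])

```text
clock: 17.98
tool_pos: [0.4797, -0.2136, 0.1289]
eef_rot: [0.001, 0.241, 0.971, -0.001]
ft_force: [-1.4, 2.2, 7.4]
grip_width: -0.003
```

```bash
cat > look.py <<'E'
from fit import *
from bench import get_image
def look(cam):
    im=get_image(cam);W=cloud(im);hsv=cv2.cvtColor(im["color"],cv2.COLOR_RGB2HSV).astype(int);H,S,V=[hsv[...,i] for i in range(3)]
    ok=(im["depth"]>0)&(np.linalg.norm(W-(SEAT-[0,0,.03]),axis=2)<.14)
    for n,m in(("red",ok&((H<8)|(H>172))&(S>130)&(W[...,2]>.03)),("blue>.06",ok&(H>100)&(H<130)&(S>110)&(W[...,2]>.056)),("amber",ok&(H<20)&(H>7)&(S>110)),("grey",ok&(S<60)&(V>100)&(W[...,2]>.03)&(W[...,2]<.16))):
        if m.sum()<40: print(cam,n,m.sum());continue
        nn,c,i=plane(W[m],tol=.002);print(cam,n,m.sum(),i.sum(),"tilt",np.degrees(np.arccos(nn[2])).round(1),"c",c.round(4),"z",np.percentile(W[m][:,2],[2,98]).round(4))
    return im
E
python3 - <<'E'
from look import *
p,R,o=cmd0();print(p.round(4),o["ft_force"].round(1),o["torque"].round(2));look("wrist");look("top")
E
```

```text
[ 0.4797 -0.2136  0.1289] [-1.4  2.2  7.4] [ 0.39  0.26 -0.01]
wrist red 2133 1449 tilt 47.2 c [ 0.4665 -0.2208  0.1352] z [0.1186 0.1438]
wrist blue>.06 399 159 tilt 74.2 c [ 0.515  -0.1966  0.1325] z [0.0801 0.1897]
wrist amber 737 438 tilt 88.1 c [ 0.5201 -0.1988  0.0973] z [0.079  0.1757]
wrist grey 2520 2150 tilt 49.3 c [ 0.5194 -0.186   0.0695] z [0.0385 0.1111]
top red 0
top blue>.06 582 418 tilt 47.7 c [ 0.5629 -0.2088  0.1078] z [0.0816 0.1339]
top amber 5
top grey 325 231 tilt 49.5 c [ 0.5798 -0.2016  0.0554] z [0.0352 0.1051]
```

Contact made and the plate is at about 49°. The case is riding along with it, so I'll keep going.

Request:
servo_tool([
  [[0,0,0,0,-0.35,0.3,0],[0,0,0,0,-0.7,0.65,0],[0,0,0,0,-1,0.95,0],[0,0,0,0,-1.3,1.3,0],[0,0,0,0,-1.6,1.7,0]],
])

```text
clock: 18.7
tool_pos: [0.4722, -0.2283, 0.112]
eef_rot: [0.001, 0.241, 0.971, -0.001]
ft_force: [-0.2, 0.3, 6.0]
grip_width: 0.001
```

Request:
servo_tool([
  [[0,0,0,0,-0.3,0.4,0],[0,0,0,0,-0.55,0.75,0],[0,0,0,0,-0.8,1.15,0],[0,0,0,0,-1.05,1.55,0],[0,0,0,0,-1.25,2,0]],
])

```text
clock: 19.32
tool_pos: [0.4663, -0.2398, 0.0919]
eef_rot: [0.001, 0.241, 0.971, -0.002]
ft_force: [-1.4, -0.7, 6.1]
grip_width: -0.0
```

Run:
```python
from look import *
p,R,o=cmd0();print(p.round(4),o["ft_force"].round(1),o["torque"].round(2));look("wrist");look("top")
```

```text
[ 0.4663 -0.2398  0.0919] [-1.4 -0.7  6.1] [-0.22  0.36  0.02]
wrist red 2570 2091 tilt 23.4 c [ 0.4536 -0.2498  0.0955] z [0.0855 0.1179]
wrist blue>.06 1128 464 tilt 89.2 c [ 0.4682 -0.2111  0.1562] z [0.0839 0.1785]
wrist amber 212 134 tilt 61.7 c [ 0.5035 -0.2483  0.095 ] z [0.0004 0.1678]
wrist grey 5339 4690 tilt 24.7 c [ 0.5161 -0.1959  0.0585] z [0.041 0.084]
top red 1
top blue>.06 768 447 tilt 24.5 c [ 0.5516 -0.2304  0.0922] z [0.0771 0.1106]
top amber 18
top grey 803 461 tilt 24.4 c [ 0.571  -0.2101  0.053 ] z [0.0386 0.0839]
```

Request:
servo_tool([
  [[0,0,0,0,-0.2,0.4,0],[0,0,0,0,-0.4,0.85,0],[0,0,0,0,-0.55,1.3,0],[0,0,0,0,-0.7,1.75,0],[0,0,0,0,-0.8,2.2,0]],
])

```text
clock: 20.05
tool_pos: [0.4625, -0.2468, 0.0697]
eef_rot: [0.001, 0.241, 0.971, -0.002]
ft_force: [-2.3, -1.8, 5.9]
grip_width: 0.001
```

Request:
servo_tool([
  [[0,0,0,0,-0.1,0.45,0],[0,0,0,0,-0.2,0.9,0],[0,0,0,0,-0.3,1.35,0],[0,0,0,0,-0.3,1.75,0],[0,0,0,0,-0.3,2.1,0]],
])

```text
clock: 20.68
tool_pos: [0.4611, -0.2494, 0.0485]
eef_rot: [0.001, 0.241, 0.971, -0.002]
ft_force: [-2.4, -4.5, 5.4]
grip_width: 0.0
```

Run:
```python
from look import *
p,R,o=cmd0();print(p.round(4),o["ft_force"].round(1),o["torque"].round(2));look("wrist");look("top")
```

```text
[ 0.4611 -0.2494  0.0485] [-2.4 -4.5  5.4] [-0.78  0.44 -0.03]
wrist red 2633 2289 tilt 1.7 c [ 0.4492 -0.2614  0.0487] z [0.042  0.0619]
wrist blue>.06 915 397 tilt 82.8 c [ 0.4969 -0.2284  0.082 ] z [0.0612 0.1451]
wrist amber 65 55 tilt 88.0 c [ 0.4967 -0.2668  0.0612] z [0.0009 0.1237]
wrist grey 7039 5946 tilt 1.3 c [ 0.5153 -0.1926  0.0446] z [0.0389 0.0873]
top red 0
top blue>.06 735 425 tilt 0.6 c [ 0.5454 -0.2416  0.0679] z [0.0636 0.0758]
top amber 31
top grey 977 503 tilt 2.3 c [ 0.5679 -0.2144  0.044 ] z [0.0385 0.0619]
```

Nearly down, with the tilt at about 1.5°. I'll press on to the end stop, watching the force.

Request:
servo_tool([
  [[0,0,0,0,0,0.2,0],[0,0,0,0,0,0.3,0],[0,0,0,0,0,0.3,0]],
])

```text
clock: 21.15
tool_pos: [0.4613, -0.2486, 0.046]
eef_rot: [0.001, 0.241, 0.971, -0.001]
ft_force: [-3.5, -3.5, 8.2]
grip_width: -0.002
```

Request:
servo_tool([
  [[0,0,0,0,0,0.15,0],[0,0,0,0,0,0.15,0],[0,0,0,0,0,0.15,0]],
])

```text
clock: 21.52
tool_pos: [0.4613, -0.2486, 0.0458]
eef_rot: [0.001, 0.241, 0.971, -0.001]
ft_force: [-6.1, -1.1, 18.0]
grip_width: 0.001
```

Request:
servo_tool([
  [[0,0,0,0,0,0.15,0],[0,0,0,0,0,0.15,0],[0,0,0,0,0,0.0,0],[0,0,0,0,0,-0.5,0],[0,0,0,0,0,-2,0]],
])

```text
clock: 22.15
tool_pos: [0.4601, -0.2464, 0.063]
eef_rot: [-0.001, 0.24, 0.971, 0.001]
ft_force: [0.2, -0.4, -0.4]
grip_width: -0.003
```

Request:
servo_tool([
  [[0,0,0,0,0,-4,0],[0,0,0,1,-1,-9,0],[0,0,0,4,-5,-12,0],[0,0,0,8,-8,-15,0],[0,0,0,10,-10,-17,0]],
])

```text
clock: 22.78
tool_pos: [0.3244, -0.2892, 0.2355]
eef_rot: [0.001, 0.241, 0.971, -0.0]
ft_force: [0.2, -0.8, -0.5]
grip_width: -0.003
```

Request:
servo_tool([
  [[0,0,0,0,-5,0,0],[0,0,0,0,-10,0,0],[0,0,0,0,-10,0,0]],
])

```text
clock: 23.15
tool_pos: [0.2781, -0.3802, 0.2338]
eef_rot: [0.0, 0.243, 0.97, -0.0]
ft_force: [-0.5, 0.7, 0.9]
grip_width: 0.0
```

Run:
```python
from look import *
p,R,o=cmd0();print(p.round(4),o["ft_force"].round(1),o["joint_velocities"].round(3))
look("top");im=look("scene")
W=cloud(im);hsv=cv2.cvtColor(im["color"],cv2.COLOR_RGB2HSV).astype(int)
im=get_image("top");W=cloud(im);hsv=cv2.cvtColor(im["color"],cv2.COLOR_RGB2HSV).astype(int)
S=HNG-.066*XH;
m=(im["depth"]>0)&(np.linalg.norm(W[...,:2]-S[:2],axis=2)<.055)&(hsv[...,0]>100)&(hsv[...,0]<130)&(hsv[...,1]>100)&(W[...,2]>.06)
Q=W[m];(c,r)=cv2.minEnclosingCircle(Q[:,:2].astype(np.float32));print("dish bottom circle",c,r,"vs seat",S[:2],"z",np.percentile(Q[:,2],[5,50,95]))
# disturbances: compare other things' positions before/after
import cv2
a=dict(np.load("top0.npz"))["color"]
d=np.abs(a.astype(int)-im["color"]).max(2)>60
n,l,st,ce=cv2.connectedComponentsWithStats(d.astype(np.uint8));print("changes",[(st[i,4],ce[i].round()) for i in range(1,n) if st[i,4]>25])
```

```text
[ 0.2781 -0.3802  0.2338] [-0.5  0.7  0.9] [ 0.052 -0.018 -0.034  0.024  0.018  0.028]
top red 188 109 tilt 5.2 c [ 0.4574 -0.259   0.0456] z [0.0393 0.0513]
top blue>.06 765 418 tilt 1.6 c [ 0.5436 -0.2435  0.0671] z [0.061  0.0726]
top amber 44 25 tilt 80.9 c [ 0.5201 -0.2873  0.0246] z [-0.0045  0.0613]
top grey 1262 602 tilt 0.7 c [ 0.5508 -0.2231  0.043 ] z [0.0373 0.0591]
scene red 224 183 tilt 0.6 c [ 0.4587 -0.26    0.0476] z [0.0432 0.0501]
scene blue>.06 946 791 tilt 0.3 c [ 0.5463 -0.2477  0.0695] z [0.0649 0.0723]
scene amber 117 54 tilt 2.2 c [ 0.5585 -0.2788  0.0587] z [0.0474 0.0621]
scene grey 1435 1112 tilt 0.2 c [ 0.5601 -0.2285  0.0454] z [0.0415 0.06  ]
dish bottom circle (0.5437738299369812, -0.2442108392715454) 0.04011712595820427 vs seat [ 0.54265936 -0.24802138] z [0.06323297 0.06731513 0.07168934]
changes [(np.int32(563), array([246., 141.])), (np.int32(131), array([264., 145.])), (np.int32(2256), array([411., 174.])), (np.int32(1374), array([522., 206.])), (np.int32(505), array([482., 214.])), (np.int32(108), array([340., 232.])), (np.int32(28909), array([493., 331.])), (np.int32(89), array([556., 249.])), (np.int32(951), array([302., 277.])), (np.int32(1133), array([628., 279.])), (np.int32(33), array([576., 263.])), (np.int32(410), array([563., 277.])), (np.int32(706), array([402., 286.])), (np.int32(3475), array([256., 350.])), (np.int32(47), array([288., 336.])), (np.int32(125), array([302., 340.])), (np.int32(32), array([311., 346.])), (np.int32(127), array([288., 354.])), (np.int32(51), array([332., 358.])), (np.int32(168), array([489., 381.])), (np.int32(485), array([324., 382.])), (np.int32(89), array([290., 385.]))]
```

Run:
```python
from h import *
from bench import get_image,trace,finish_job
im=get_image("scene");a=dict(np.load("scene0.npz"))
for n in("wrench","blank_flange","gasket","screwdriver","screw_jar"):
    for cam in ("scene",):
        for d in trace(cam,n)[:2]:
            m=d["pixels"];dd=np.abs(a["depth"]-im["depth"])[m&(a["depth"]>0)&(im["depth"]>0)]
            print(n,round(d["score"],2),np.round(d["position"]),m.sum(),"depth change mm",(np.percentile(dd,[50,95])*1000).round(1) if len(dd) else "")
```

```text
wrench 0.91 [380. 254.] 676 depth change mm [1.2 3.6]
blank_flange 0.97 [340. 204.] 867 depth change mm [1.3 3.6]
gasket 0.72 [226. 360.] 152 depth change mm [1.6 4.6]
screwdriver 0.52 [111. 351.] 168 depth change mm [2. 6.]
screw_jar 0.83 [128. 409.] 317 depth change mm [2.1 5.5]
```

```bash
python3 -c "
from bench import finish_job;print(finish_job())"
```

```text
the job is handed in; nothing more can be done
None
```

The case now lies flat, upside down on its lid, on the folded-down blue stage. I handed the job in at about 23 s of the 58 s.

- **Taking it out:** I pinched lid and base together at the free high edge, took the case out of the rack and turned it over.
- **Setting it down:** I set it lid against the tilted plate and lowered it until it pushed back against the pins with about 10 N. Then I let go and backed out.
- **Folding the plate:** I pushed only the red paddle, with shut fingers. At the end stop the force rose to 18 N with no further motion. I pressed slightly further, so the peak was not read, then lifted clear.

**Last checks**
- **Flatness and height:** The plate is level to about 0.2–0.7° and the dish's underside to 0.3–1.6°. The dish's underside is at 67–70 mm high; a closed case on the plate should give 68 mm.
- **Position:** The dish is about 4 mm from my estimate of the seat.
- **Other things:** The wrench, flange, gasket, screwdriver and jar show only depth noise since the start. I did not check the pink look-alikes, but the arm stayed away from them.

**Disagreements and gaps**
- **Gap edge:** The gap in the stage's plate seemed to start about 15 mm downslope of the seat rather than 16 mm upslope. This only gave the finger more room.
- **Case position in the rack:** The top and wrist cameras differed by about 4 mm, and I went mainly by the wrist camera.
- **Plate tilt:** A red-patch fit from the top camera gave 5°. The larger grey and blue fits do not support that.
- **Final state:** I had used up my picture views, so I checked the paddle push and the final state by depth and force readings only. The window inside the case cannot be seen separately.

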